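# Lock the tilt-stage collar on its shaft flat

## Robot

A 6-joint arm with a two-finger parallel gripper is mounted at the origin on the work surface. World frame = base frame: x ahead of the robot, y to its left, z up, the work surface at z = 0. Lengths are in m, angles in rad, forces in N, time in s.
With the tool pointing down it reaches from about 0.35 to 0.775 m from the base axis. Payload 7.3 kg.
Tool frame: the origin (TCP) lies on the centre line of the jaws, within the pads' length; the fingertips stand 14 mm ahead of it and the grasp point (between the pads) lies 5 mm behind it; z points along the fingers, y is the line along which they close (so a half turn about z gives the same grasp; the last joint's range is limited). The gripper opens to 92 mm and grips with 3 to 60 N. Pads are 19 mm wide; open, the fingers measure 130 mm over their backs; the gripper's body (75 mm by 190 mm) begins 47 mm behind the grasp point.
Start: joints at [-1.346, 0.342, 1.524, -0, 1.275, -0.146], TCP at [0.19, -0.489, 0.241] pointing down, gripper open.
Joint ranges: [-2.53, 2.53], [-0.77, 2.02], [0.04, 2.7], [-1, 4.14], [0.28, 2.66], [-3.11, 3.11]. Speed limits (rad/s): [2.57, 2.57, 3.14, 3.14, 3.14, 3.14].

## Interface

Orientations are given as a rotation vector (axis times angle).
In Python, from plant import arm, vision, job, finder gives the robot as it stands.
- The arm moves only by the tool step_arm, never from a script. Its argument "series" is a list of rows, each a list of 2 entries, a list of its own where there are three numbers: the shift along the tool's x, y, z in m, then the turn, a rotation vector about the tool's x, y, z in rad. In form: [[[dx, dy, dz], [rx, ry, rz]], ...]. A call has 1 to 10 rows; each row is the pose to reach, as a shift and turn from the pose commanded when the call began, along the tool's axes at that moment; what a row does not reach only later rows make up. A row lasts 1/8 s, in which the tool goes at most 62.5 mm and 10.7 degrees, less where a joint would pass 70% of its speed; a pose out of reach is approached as far as the arm can. A call with a gripper value outside its range is refused whole. "jaw" is the closure in counts, from 0 (fully open) to 255 (shut), set as the call begins (left out, the last holds). The fingers move at their own pace and stop on an object; "force" is the grip in N (left out, the last holds). Time passes only in rows, so rows that repeat a pose let the fingers close. It gives the time, the measured TCP pose, the force, the opening and the grip force at its end, in the units of the state.
- arm.read_state(): the state, without advancing time (a new reading comes with each control period).
- vision.get_image(name): name is "side" or "top"; returns a dict with "image" (384x512x3 uint8, blue, green, red), "z_map" (384x512 float32, m along the optical axis (not along the pixel's ray), 0 where there is no reading), "camera_matrix" (3x3 intrinsics, pixels), "distortion" ([k1, k2, p1, p2, k3] as OpenCV has them; the pictures are not rectified), "rvec" (rotation vector, rad) and "tvec" (3), from world to camera coordinates, as OpenCV has them. Camera axes: x right, y down, z forward; pixel columns grow to the right and rows downward; lengths in m; the calibration is good to about 2 mm. A picture is of the moment at which its call begins.
- job.sign_off(): hands the job in; it is judged then, once.
Trained networks look in the newest picture that a camera, given by its name, has taken for a name from the list of things; names that differ only in an ending like _2 or _b are one class to them, and where a whole thing is asked for, a point or a joint stands for the part that bears it (a point fixed in the world has none). Each returns a list of dicts, best first, with "score" (0 to 1); they miss things now and then, are a little off and sometimes report something else, mostly with a low value. They report only what shows in the picture. A call takes as long as a camera call.
- finder.masks_of(camera, label): "mask" (384x512 bool, what is visible of it) and "point" ([column, row] in pixels, amid what is visible of it).
The state is a dict: "clock": time; "q": joint angles; "dq": joint speeds; "effort": joint torques, N m; "ee_pos": TCP position; "eef_rot": TCP orientation; "contact_force": force on the tool from outside, world axes, zero at the start; "torque": the same for the moment, N m; "width": finger opening in m; "finger_force": force on a finger pad.
Only numpy, scipy, OpenCV 4.12 (cv2) and the standard library are available. Lean on these libraries where they do the work, as an engineer would, in place of code of your own. Each camera call takes 0.05 s, during which the arm holds its last target. There are 200 camera calls.

## Task

On the tilt stage, swing the aluminium lock collar round its dark shaft until the set screw with the orange wing knob squarely faces the shaft's bright flat, the screw still loose, and only then turn the knob clockwise until the screw nips the flat firmly: about 0.25 N m beyond what it takes while it runs free. Do not over-tighten it and never screw it down on the round of the shaft; then let go of it and leave the other things where they are.

Things in the scene. Friction and masses are not known exactly. Their poses are not given: they have to be found in the camera images.
- stand_axis (a point): Tilt stage, fixed to the table: base plate 170 x 380 x 20 mm, two grey pillars (50 x 24 mm, tops 25 mm above the shaft) 100 mm either side of the collar; beyond them a motor (-y) and a disc (+y). This point is on the collar's axis, inside it, 130 mm above the table. Axes: y along the shaft, z up, x across the shaft, away from the robot.
- shaft: The stage's horizontal dark steel shaft, 25 mm diameter, with one flat along its whole length, seen as a bright strip 11 mm wide. Origin on the shaft axis inside the collar; y along the shaft; z is the outward normal of the flat, within 0.2 rad of straight up; the flat's face is 11 mm from the axis. A stiff brake holds the shaft. It lies up to 0.9 mm above or below the collar's own axis (play in the bore).
- collar_mark (a point): Aluminium lock collar round the shaft, 48 mm outer diameter, 24 mm wide. This point is the collar's centre, on the axis about which it turns (y, along the shaft); its z axis points out along the set screw and the knob. The screw faces the flat when this z axis is parallel to the shaft's z axis. Must end within 0.1 rad.
- collar (a joint): Turn of the collar about the shaft axis (rad): 0 when the screw points straight up, negative when it leans towards the robot (stage's -x); it starts leaning 0.55 to 0.9 towards the robot. Stops at -1.15 and +0.6. It drags with about 0.12 N m (2 N at the knob), stays where it is left, and while the screw is loose it turns with no sign of where the flat is.
- knob_grip (a point): Centre of the set screw's orange wing, on the screw axis, 57 mm out from the collar's axis at the start. The wing is a bar 11 mm thick (x), 34 mm long (y), 22 mm high (z, pointing out along the screw): it reaches from 46 to 68 mm from the axis. Below it only an 18 mm disc and a 9 mm stem, down to the brass boss, which ends 33 mm out.
- knob (a joint): Turn of the wing knob (rad), growing clockwise as seen from outside looking in along the screw; starts at 0 to 0.2. It goes in 2 mm per rad. The free thread drags with about 0.1 N m while turning and almost nothing at rest. It runs free for 0.8 to 1.9 rad (how far is felt, not seen) until the nose meets the flat; then the torque climbs about 0.6 N m per rad. It stays where it is left.
- nose: Flat brass nose of the set screw, 7 mm diameter, hidden in the collar; origin at the collar's centre at the start. Past touching it presses about 100 N per rad of knob; the torque beyond the free one is about 6 N mm per N. Nipped firmly: over 25 N on the shaft (0.15 N m). Over 70 N (0.42 N m) is over-tightened. At the start it just clears the round of the shaft.
- spare_collar: Loose spare aluminium collar, 48 mm across, 20 mm high, lying on the stage's base plate near the robot. Origin at its underside. Leave alone.
- screwdriver: Blue-handled screwdriver, 170 mm, lying on the table. Origin mid-length at its underside. Leave alone.
- bottle: Amber bottle, 60 mm diameter, 130 mm high. Origin at its underside. Leave alone.
- vial: Small clear vial with a blue cap, 32 mm diameter, 50 mm high. Origin at its underside. Leave alone.
- hygrometer: White room hygrometer, 30 x 85 x 75 mm, standing. Origin at its underside. Leave alone.
- slide_tray: Grey slide tray, 90 x 130 x 30 mm. Origin at its underside. Leave alone.
- mouse: Grey computer mouse, 100 x 58 x 26 mm. Origin at its underside. Leave alone.

How it is judged:
On the way, in this order (a step that is already met when the one before it is completed fails the run):
1. the collar's screw faces the flat (within 0.12 rad) while the screw is still loose (under 5 N on the shaft) (angle between the z axis of collar_mark and the z axis of shaft, either way round below 0.12 rad and contact force between nose and shaft below 5 N), for 0.2 s.
2. the screw nips the flat with over 25 N, square to it within 0.1 rad (angle between the z axis of collar_mark and the z axis of shaft, either way round below 0.1 rad and contact force between nose and shaft above 25 N), for 0.2 s.
At the end, for the whole second after the job is handed in: The collar stands still with its screw square to the shaft's flat within 0.1 rad, the nose pressing on the flat with 25 to 70 N, and the knob released (all of step 2 and contact force between nose and shaft below 70 N and velocity of joint collar between -0.05 and 0.05 rad/s); the robot touches nothing.
It fails at once if the screw is over-tightened: its nose presses the shaft with over 70 N (contact force between nose and shaft above 70 N).
It fails at once if the screw is driven onto the round of the shaft: over 8 N on the shaft while more than 0.25 rad from facing the flat (contact force between nose and shaft above 8 N and angle between the z axis of collar_mark and the z axis of shaft, either way round above 0.25 rad).
It fails at once if another thing on the bench is moved more than 20 mm (distance of any of spare_collar, screwdriver, bottle, vial, hygrometer, slide_tray, mouse from where it was at the start of the episode above 0.02 m).
It also fails if it takes over 72 s, if anything falls off the work surface, if the arm or the gripper's body presses on something with over 40 N, if the wrist force passes 120 N, or if a joint passes its speed limit or range.

## Working session

There is one attempt and no reset: what is moved stays moved. The work goes in short steps, Python scripts to look and compute and a tool call to move; the robot and the scene stay as the last step left them, time stands still between calls to the robot, and variables do not carry over. Pictures are saved under pics/ and viewed, at most 10 in all, crops included, and the job is handed in when it is done.

Besides the shell and the picture viewer there is one more tool, called after "Call:" in YAML: its name, and indented under it one key for each argument. step_arm: Moves the arm, as the interface text tells. Its arguments: {"type":"object","properties":{"series":{"type":"array"},"jaw":{"type":"number"},"force":{"type":"number"}},"required":["series"]}

```bash
mkdir -p pics; ls
cat > h.py <<'E'
import numpy as np, cv2
from plant import arm, vision, job, finder
from scipy.spatial.transform import Rotation as R
def pts(im, mask):
    v,u=np.nonzero(mask&(im["z_map"]>0)); z=im["z_map"][v,u]
    n=cv2.undistortPoints(np.stack([u,v],1).astype(float)[:,None],im["camera_matrix"],im["distortion"])[:,0]
    c=np.c_[n*z[:,None],z]
    return (c-np.ravel(im["tvec"]))@R.from_rotvec(np.ravel(im["rvec"])).as_matrix(), v,u
def proj(im,P): return cv2.projectPoints(np.float64(P),im["rvec"],im["tvec"],im["camera_matrix"],im["distortion"])[0][:,0]
E
python3 - <<'E'
from h import *
s=arm.read_state(); print({k:np.round(v,3) for k,v in s.items()})
for c in("side","top"):
    im=vision.get_image(c); cv2.imwrite(f"pics/{c}0.png",im["image"])
    print(c,-R.from_rotvec(np.ravel(im["rvec"])).as_matrix().T@np.ravel(im["tvec"]),im["camera_matrix"][0,0])
    for l in("knob","collar","shaft"):
        for d in finder.masks_of(c,l)[:2]:
            p,_,_=pts(im,d["mask"]); print(l,d["score"],d["point"],d["mask"].sum(),np.round(np.median(p,0),4) if len(p) else None)
E
```

```text
pics
{'clock': np.float64(0.0), 'q': array([-1.346,  0.343,  1.525,  0.   ,  1.275, -0.146]), 'dq': array([-0.   ,  0.001,  0.001,  0.001,  0.002, -0.001]), 'effort': array([-3.0000e-03, -4.3125e+01, -2.4423e+01,  7.1000e-02,  5.6000e-02,
       -0.0000e+00]), 'ee_pos': array([ 0.19 , -0.489,  0.24 ]), 'eef_rot': array([-3.086, -0.579,  0.   ]), 'contact_force': array([-0.147,  0.419,  0.22 ]), 'torque': array([ 0.028,  0.015, -0.006]), 'finger_force': np.float64(0.0), 'width': np.float64(0.092)}
side [ 0.1351862  -1.05742524  0.95496306] 471.4841002080633
knob 0.59 [298.6, 185.8] 54 [ 0.588  -0.1022  0.1843]
collar 0.63 [310.5, 204.8] 262 [ 0.621  -0.1135  0.1371]
collar 0.57 [307.0, 194.7] 215 [ 0.6045 -0.0989  0.1495]
shaft 0.64 [314.1, 204.2] 248 [ 0.6214 -0.1146  0.1374]
top [ 0.31622889 -0.01083727  1.21713638] 359.56570773625833
knob 0.54 [286.5, 161.0] 69 [ 0.5913 -0.0974  0.1851]
collar 0.54 [283.0, 159.8] 135 [ 0.6102 -0.0921  0.1573]
shaft 0.71 [276.4, 157.4] 400 [ 0.62   -0.0678  0.1391]
```

Run:
```python
import cv2,numpy as np
a=cv2.imread("pics/side0.png");b=cv2.imread("pics/top0.png")
A=cv2.resize(a[130:270,230:390],(640,560),interpolation=cv2.INTER_CUBIC)
cv2.imwrite("pics/c1.png",A)
B=cv2.resize(b[90:230,200:360],(640,560),interpolation=cv2.INTER_CUBIC)
cv2.imwrite("pics/c2.png",B)
```

```text
(no output)
```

View pics/c1.png

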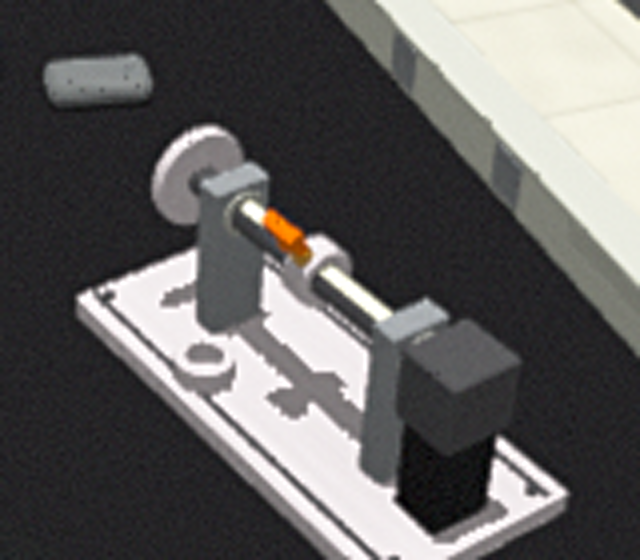

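View pics/c2.png

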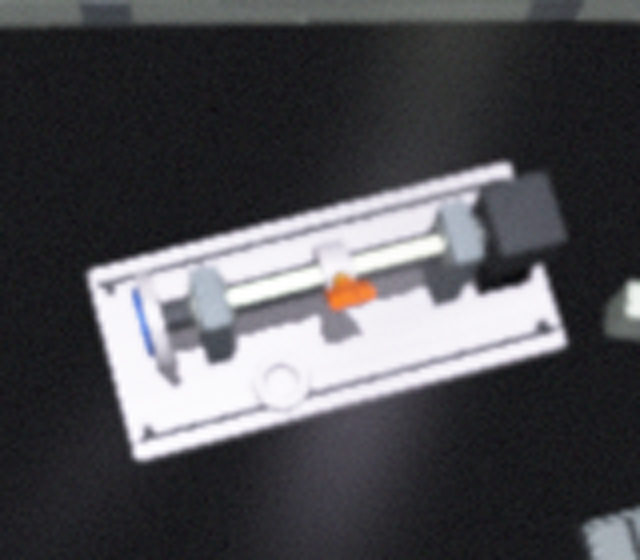

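View pics/side0.png

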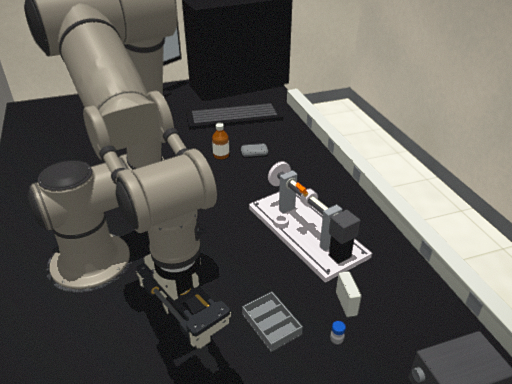

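The side view shows the stage at about (310,215), with the collar at (310,197), the orange knob at (300,187), the strip to either side of the collar, and the tray and vial in front. The top crop shows the knob at full-image (287,162), the strip along the shaft, and the spare collar on the plate at (270,186). Next I measure the stage frame and the flat.

```bash
cat > m.py <<'E'
from h import *
def stage(im):
    p,v,u=pts(im,np.ones((384,512),bool)); g=im["image"][v,u].astype(float)
    return p,v,u,g
E
python3 - <<'E'
from m import *
yaws=[]
for c in("top","side"):
    im=vision.get_image(c); p,v,u,g=stage(im)
    near=(abs(p[:,0]-.62)<.2)&(abs(p[:,1]+.1)<.3)
    pl=near&(abs(p[:,2]-.02)<.006)&(g.min(1)>120)
    tab=near&(abs(p[:,2])<.006)&(g.max(1)<70)
    r=cv2.minAreaRect(p[pl][:,:2].astype(np.float32)); print(c,"plate",r,np.median(p[pl][:,2]),"table",np.median(p[tab][:,2]))
    sh=near&(abs(p[:,2]-.14)<.006)&(g.min(1)>170)
    q=p[sh]; d=np.linalg.svd(q-q.mean(0))[2][0]; d*=np.sign(d[1]); yaw=np.arctan2(-d[0],d[1]); print("strip n",sh.sum(),"mean",q.mean(0),"dir",d,"yaw",yaw)
    ex=np.array([np.cos(yaw),np.sin(yaw),0]);ey=np.array([-ex[1],ex[0],0])
    o=q.mean(0)
    t=(p-o)@np.c_[ex,ey]; z=p[:,2]
    # pillars tops
    pi=near&(abs(z-.155)<.004)&(abs(t[:,0])<.04)
    print("pillar y", [ (np.round(t[pi&m].mean(0),4),pi[m].sum()) for m in (t[:,1]>.06,t[:,1]<-.06)])
    for lo in np.arange(-.02,.02,.002):
        m=near&(t[:,0]>=lo)&(t[:,0]<lo+.002)&(z>.11)&(z<.15)&(((t[:,1]>.03)&(t[:,1]<.075))|((t[:,1]<-.03)&(t[:,1]>-.075)))
        if m.sum()>3: print(f"{lo*1e3+1:.0f} n{m.sum()} z {z[m].mean()*1e3:.2f} sd {z[m].std()*1e3:.2f} gray {g[m].mean():.0f}")
E
```

```text
top plate ((0.545316219329834, -0.14554491639137268), (0.3515393137931824, 0.4445125460624695), 14.700075149536133) 0.019799875288575665 table -0.0003348099849769271
strip n 281 mean [ 0.62461278 -0.08844186  0.13980911] dir [-0.23527169  0.97192773 -0.00193111] yaw 0.23749854185531602
pillar y [(array([-0.0046,  0.1093]), np.int64(147)), (array([-0.0003, -0.1262]), np.int64(230))]
-15 n6 z 132.90 sd 3.75 gray 89
-13 n19 z 132.59 sd 3.15 gray 99
-11 n26 z 135.85 sd 2.62 gray 134
-9 n24 z 138.00 sd 2.16 gray 190
-7 n20 z 139.65 sd 1.95 gray 236
-5 n21 z 140.10 sd 1.69 gray 250
-3 n14 z 140.07 sd 1.58 gray 252
-1 n21 z 140.16 sd 2.02 gray 252
1 n14 z 140.20 sd 2.00 gray 246
3 n22 z 140.38 sd 1.77 gray 227
5 n15 z 140.83 sd 1.11 gray 187
7 n12 z 139.72 sd 1.36 gray 180
9 n10 z 136.86 sd 2.16 gray 190
11 n4 z 135.46 sd 1.48 gray 194
side plate ((0.5358284711837769, -0.1364954710006714), (0.3578735589981079, 0.42768558859825134), 15.959549903869629) 0.01977984387881288 table -6.123812196707306e-05
strip n 93 mean [ 0.62357439 -0.09999057  0.14090124] dir [-0.31565458  0.94887078  0.00253534] yaw 0.3211474883111022
pillar y [(array([0.0061, 0.124 ]), np.int64(127)), (array([-0.0115, -0.1233]), np.int64(280))]
-15 n8 z 132.29 sd 4.43 gray 77
-13 n18 z 130.87 sd 3.97 gray 79
-11 n10 z 134.55 sd 5.94 gray 88
-9 n14 z 136.75 sd 3.29 gray 100
-7 n25 z 135.33 sd 5.74 gray 138
-5 n24 z 133.43 sd 5.80 gray 97
-3 n12 z 137.67 sd 4.59 gray 132
-1 n11 z 139.60 sd 2.83 gray 219
1 n7 z 139.73 sd 1.67 gray 211
3 n6 z 140.61 sd 1.23 gray 228
```

Run:
```python
from m import *
ims={}
for c in("top","side"):
    k=[vision.get_image(c) for _ in range(6)]
    im=dict(k[0]); im["image"]=np.mean([i["image"] for i in k],0); zs=np.stack([i["z_map"] for i in k]); im["z_map"]=np.median(zs,0); print(c,"z sd",np.median(zs.std(0)))
    np.save(f"{c}.npy",im,allow_pickle=True)
    ims[c]=im
g=ims["top"]["image"].mean(2)
print("top rows 145-170, cols"); 
cols=[256,260,264,268,272,276,280,283,286,290,294,298,302,306,310]
print("    ",cols)
for r in range(143,176): print(r,g[r,cols].astype(int))
g=ims["side"]["image"].mean(2)
cols=list(range(286,334,3)); print("side",cols)
for r in range(174,224): print(r,g[r,cols].astype(int))
```

```text
top z sd 0.002149443
side z sd 0.0026476642
top rows 145-170, cols
     [256, 260, 264, 268, 272, 276, 280, 283, 286, 290, 294, 298, 302, 306, 310]
143 [ 26  27  28  28  59 157 222 235 230 182 167 214 234 238 156]
144 [ 26  28  29  56 142 225 234 228 183 158 217 235 238 237 139]
145 [ 26  29  56 140 222 235 208 179 158 214 236 239 238 235 135]
146 [ 27  50 141 223 238 210 162 172 216 237 240 239 238 229 135]
147 [ 47 134 225 239 223 158 183 225 238 241 240 239 237 201 139]
148 [130 224 240 225 170 174 230 239 242 241 240 237 225 163 154]
149 [225 241 232 171 170 229 239 237 241 242 239 225 183 200 186]
150 [242 233 186 172 228 242 232 221 236 240 226 184 202 244 216]
151 [234 179 189 229 242 244 217 215 231 231 180 205 243 250 227]
152 [180 164 233 242 245 244 216 225 226 189 193 245 250 248 197]
153 [164 227 243 245 246 244 223 233 225 198 243 251 249 222 136]
154 [228 243 246 247 246 240 225 238 235 245 251 249 226 140  98]
155 [243 246 247 246 243 210 224 244 244 252 250 227 149  91  91]
156 [245 247 246 243 223 167 228 247 245 251 228 151 104  85  90]
157 [246 247 244 223 179 220
[... 4111 characters left out ...]

214 [246 250 119 124 145 243 240 239 238 240 243 105  97  87 167 109]
215 [243 247 125 126 118 237 241 239 238 240 240 162 137  87 126  82]
216 [242 242 180 124 123 145 242 238 239 238 239 244  88  85  91  81]
217 [240 240 246 121 126 117 245 240 239 238 240 244 105  85  90  80]
218 [242 239 246 164 124 121 235 241 238 238 238 240 136  90  91  61]
219 [243 241 241 250 123 124 144 242 238 239 238 240 154  91  89  50]
220 [243 239 239 247 121 126 117 246 239 239 239 240 151  90  92  48]
221 [244 239 240 244 164 126 121 235 242 241 239 238 132  90  90  46]
222 [214 242 239 240 249 120 125 147 239 236 239 238 126  90  88  47]
223 [129 244 239 239 246 126 125 119 132 139 241 240 112  90  89  46]
```

```bash
cat > fit.py <<'E'
from m import *
from scipy.optimize import least_squares
from scipy.special import erf
ims={c:np.load(f"{c}.npy",allow_pickle=True).item() for c in("top","side")}
cam={c:-R.from_rotvec(np.ravel(i["rvec"])).as_matrix().T@np.ravel(i["tvec"]) for c,i in ims.items()}
def fr(yaw): return np.array([np.cos(yaw),np.sin(yaw),0]),np.array([-np.sin(yaw),np.cos(yaw),0])
P0=np.array([.6246,-.0884,.13])
seg={"top":[(x,"top") for x in list(range(262,275))+list(range(296,305))],"side":[(x,"side") for x in range(314,323)]}
def edges(c,dx,yaw,phi,cols,r=.0125):
    ex,ey=fr(yaw); o=P0+ex*dx; d=cam[c]-o; va=np.arctan2(d@ex,d[2]); D=np.hypot(d@ex,d[2]); h=np.arccos(r/D)
    out=[]
    for a in (va+h,phi+.456,phi-.456,va-h):
        n=ex*np.sin(a)*r+np.array([0,0,r*np.cos(a)])
        L=proj(ims[c],[o+n+ey*t for t in np.linspace(-.1,.1,41)])
        k=np.argsort(L[:,0]); out.append(np.interp(cols,L[k,0],L[k,1]))
    return np.array(out),va
def resid(p,full=False):
    yaw,phi,sb=p[0],p[1],abs(p[4])
    res=[]
    for c,dx in zip(("top","side"),p[2:4]):
        cols=np.array([x for x,_ in seg[c]]); E,va=edges(c,dx,yaw,phi,cols); g=ims[c]["image"].mean(2)
        A=[];b=[];n=len(cols)
        for j,x in enumerate(cols):
            rr=np.arange(int(E[0,j]-2.5),int(E[3,j]+3)); 
            S=[.5*(1+erf((rr-e)/(sb*1.414))) for e in E[:,j]]
            B=[1-S[0],S[0]-S[1],S[1]-S[2],S[2]-S[3],S[3]]
            M=np.zeros((len(rr),3+2*n)); M[:,0:3]=np.array(B[1:4]).T; M[:,3+j]=B[0]; M[:,3+n+j]=B[4]
            A.append(M);b.append(g[rr,x])
        # mild priors on dark
        n0=3+2*n; pr=np.zeros((2,n0)); pr[0,0]=1;pr[1,1]=1
        A=np.vstack(A+[pr*.3]);bb=np.r_[np.concatenate(b),.3*np.array([70,252])]
        w=np.linalg.lstsq(A,bb,rcond=None)[0]; e=A@w-bb
        if full: print(c,"va",va,"I",w[:3].round(),"rms",e.std())
        # fixed-length resid
        res.append(np.sqrt(np.mean(e**2))*np.ones(1)); 
    return np.array(res).ravel()
from scipy.optimize import minimize
def cost(p,cs=(1,1)):
    r=resid(p); return (r**2*np.array(cs)).sum()
if __name__=="__main__":
  for cs in((1,1),(1,.001),(.001,1)):
    best=None
    for phi in(-.15,0,.15):
        s=minimize(cost,[.24,phi,-.002,-.002,.6],args=(cs,),method="Nelder-Mead",options=dict(initial_simplex=np.array([.24,phi,-.002,-.002,.6])+np.vstack([np.zeros(5),np.diag([.02,.08,.003,.003,.15])]),maxiter=600,xatol=1e-5,fatol=1e-4))
        if best is None or s.fun<best.fun: best=s
    print(cs,best.x.round(4),best.fun); resid(best.x,True)
    for ph in np.arange(-.2,.21,.1):
        s=minimize(lambda q:cost([q[0],ph,*q[1:]],cs),np.delete(best.x,1),method="Nelder-Mead",options=dict(initial_simplex=np.delete(best.x,1)+np.vstack([np.zeros(4),np.diag([.02,.002,.002,.1])]),maxiter=250)); print("  phi",round(ph,2),s.fun.round(2))
E
time python3 fit.py
```

```text
(1, 1) [ 2.536e-01 -2.984e-01 -8.000e-04  2.000e-04  5.895e-01] 192.80265584734298
top va -0.2505746775874032 I [190. 260. 102.] rms 10.631965000647149
side va -0.7155264432916387 I [130. 259.  60.] rms 8.930163203559973
  phi -0.2 282.28
  phi -0.1 492.82
  phi 0.0 638.3
  phi 0.1 713.59
  phi 0.2 761.18
(1, 0.001) [ 2.541e-01 -3.447e-01 -5.000e-04  8.000e-04  7.976e-01] 101.81152914433966
top va -0.25072299670265674 I [188. 267.  85.] rms 10.082785262266729
side va -0.7161897629504895 I [112. 265.  53.] rms 11.856303735143316
  phi -0.2 116.63
  phi -0.1 125.59
  phi 0.0 136.33
  phi 0.1 147.95
  phi 0.2 81.29
(0.001, 1) [ 2.542e-01 -2.945e-01 -1.900e-03  1.000e-04  5.287e-01] 76.54706029553489
top va -0.24952690183646034 I [201. 252.  88.] rms 13.489428799696956
side va -0.7158748982538923 I [131. 258.  62.] rms 8.738237612520374
  phi -0.2 131.4
  phi -0.1 339.98
  phi 0.0 473.51
  phi 0.1 548.59
  phi 0.2 588.67
real	2m3.877s
user	7m59.049s
sys	0m5.525s
```

Run:
```python
from fit import *
im=ims["top"]["image"]
for c in(268,272,298,302):
    print("top",c); 
    for r in range({268:156,272:155,298:148,302:147}[c],{268:169,272:168,298:162,302:161}[c]): print(r,im[r,c].astype(int),end=" ")
    for ph in(-.2,0,.2): print("\n",ph,edges("top",-.0005,.254,ph,[c])[0].ravel().round(2),end="")
    print()
im=ims["side"]["image"]
for c in(316,319):
    print("side",c)
    for r in range(196 if c==316 else 198,215): print(r,im[r,c].astype(int),end=" ")
    for ph in(-.2,0,.2): print("\n",ph,edges("side",0,.254,ph,[c])[0].ravel().round(2),end="")
    print()
a=np.hstack([cv2.resize(ims["side"]["image"][168:218,280:340].astype(np.uint8),(720,600),interpolation=cv2.INTER_NEAREST)]);cv2.imwrite("pics/n1.png",a)
a=cv2.resize(ims["top"]["image"][136:181,252:318].astype(np.uint8),(792,540),interpolation=cv2.INTER_NEAREST);cv2.imwrite("pics/n2.png",a)
```

```text
top 268
156 [246 241 242] 157 [228 219 221] 158 [174 167 167] 159 [205 210 204] 160 [248 251 249] 161 [253 254 253] 162 [251 253 252] 163 [231 235 230] 164 [146 147 142] 165 [92 87 86] 166 [112 104 106] 167 [132 123 125] 168 [136 126 129] 
 -0.2 [157.14 159.26 162.94 165.44]
 0 [157.14 158.57 162.15 165.44]
 0.2 [157.14 158.   161.31 165.44]
top 272
155 [246 240 242] 156 [228 219 222] 157 [183 177 177] 158 [223 227 223] 159 [249 252 250] 160 [253 254 253] 161 [251 253 252] 162 [219 227 221] 163 [128 128 125] 164 [90 83 83] 165 [113 105 106] 166 [132 122 125] 167 [136 126 129] 
 -0.2 [156.09 158.2  161.89 164.38]
 0 [156.09 157.52 161.09 164.38]
 0.2 [156.09 156.95 160.26 164.38]
top 298
148 [241 234 237] 149 [230 221 225] 150 [189 180 183] 151 [203 206 205] 152 [243 246 245] 153 [250 252 251] 154 [248 251 250] 155 [225 230 228] 156 [153 152 150] 157 [110 103 104] 158 [121 112 113] 159 [137 126 130] 160 [143 132 137] 161 [143 132 136] 
 -0.2 [149.27 151.38 155.05 157.53]
 0 [149.27 150.7  154.25 157.53]
 0.2 [149.27 150.13 153.42 157.53]
top 302
147 [240 235 236] 148 [230 221 225] 149
[... 457 characters left out ...]
[207 232 234] 204 [ 98 101 103] 205 [69 66 65] 206 [67 66 64] 207 [57 55 56] 208 [53 54 55] 209 [114 113 118] 210 [181 179 187] 211 [108 107 109] 212 [130 128 132] 213 [216 214 226] 214 [242 241 247] 
 -0.2 [197.55 198.5  202.87 208.94]
 0 [197.55 197.97 201.74 208.94]
 0.2 [197.55 197.65 200.67 208.94]
side 319
198 [31 28 28] 199 [30 27 29] 200 [76 82 82] 201 [179 199 202] 202 [253 255 255] 203 [251 255 255] 204 [251 255 255] 205 [239 255 255] 206 [120 134 136] 207 [70 68 69] 208 [70 67 67] 209 [62 58 60] 210 [53 51 52] 211 [73 73 74] 212 [134 132 137] 213 [151 152 154] 214 [105 104 106] 
 -0.2 [199.94 200.9  205.3  211.41]
 0 [199.94 200.37 204.16 211.41]
 0.2 [199.94 200.04 203.08 211.41]
```

View pics/n1.png

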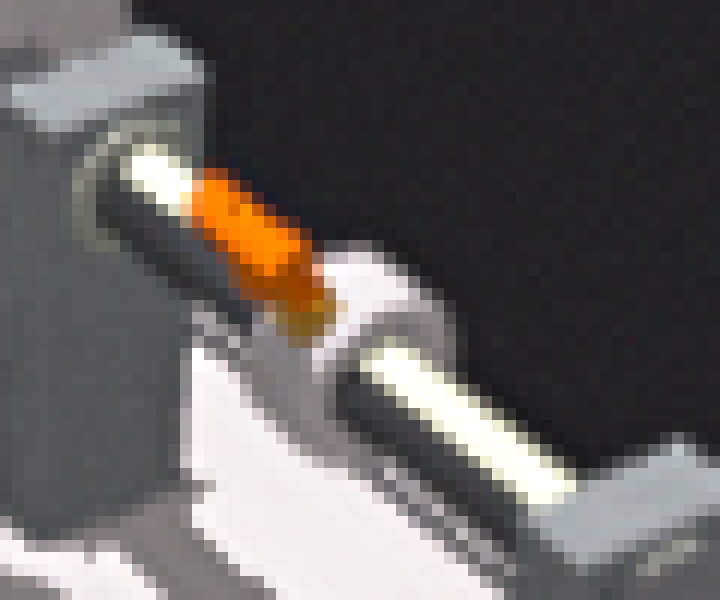

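View pics/n2.png

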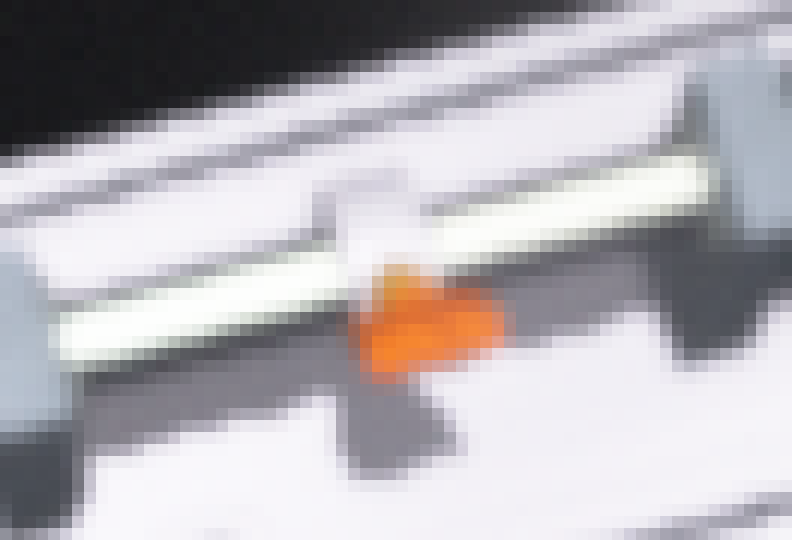

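The side crop shows the strip from (360,350) to (570,500), with a dark flank below it. In the top crop the strip runs from (60,340) to (710,170). The strip saturates, so its edges bloom and read wide. I'll fit the flat from averaged depth instead.

```bash
cat > dep.py <<'E'
from m import *
from scipy.optimize import least_squares
import sys
def grab(c,n):
    k=[vision.get_image(c) for _ in range(n)]
    zs=np.stack([i["z_map"] for i in k]); im=dict(k[0]); im["zs"]=zs; np.save(f"d_{c}.npy",im,allow_pickle=True); return im
def rays(im):
    v,u=np.mgrid[0:384,0:512]; n=cv2.undistortPoints(np.c_[u.ravel(),v.ravel()].astype(float)[:,None],im["camera_matrix"],im["distortion"])[:,0]
    Rm=R.from_rotvec(np.ravel(im["rvec"])).as_matrix()
    return (np.c_[n,np.ones(len(n))]@Rm).reshape(384,512,3), -Rm.T@np.ravel(im["tvec"])
def model(D,C,x0,y0,z0,yaw,phi):
    ex=np.array([np.cos(yaw),np.sin(yaw),0]); o=np.array([x0,y0,z0])
    cx,cz=(C-o)@ex,C[2]-z0; dx,dz=D@ex,D[:,2]
    a=dx**2+dz**2;b=cx*dx+cz*dz;cc=cx**2+cz**2-.0125**2
    disc=b*b-a*cc; t=(-b-np.sqrt(np.maximum(disc,0)))/a
    nx,nz=np.sin(phi),np.cos(phi)
    tf=(.011-(cx*nx+cz*nz))/(dx*nx+dz*nz)
    return np.maximum(t,tf),disc>0
E
python3 - <<'E'
from dep import *
Y=.254
for c in("top","side"):
    im=grab(c,35); zs=im["zs"]; zs=np.where(zs>0,zs,np.nan); med=np.nanmedian(zs,0); mean=np.nanmean(np.where(abs(zs-med)<.008,zs,np.nan),0); sd=np.nanstd(zs,0)
    D,C=rays(im)
    ex=np.array([np.cos(Y),np.sin(Y),0]);ey=np.array([-ex[1],ex[0],0]); o=np.array([.6246,-.0884,.13])
    P=C+D*mean[...,None]; l=(P-o)@np.c_[ex,ey,[0,0,1]]
    # pick pixels by ray closeness to the shaft axis
    m=(np.hypot(l[...,0],l[...,2])<.018)&(l[...,2]>-.005)&(l[...,2]<.016)
    m&=((l[...,1]>.03)&(l[...,1]<.08))|((l[...,1]<-.025)&(l[...,1]>-.075))
    d,mm,yl=D[m],mean[m],l[m]
    print(c,m.sum(),"sd",np.nanmedian(sd[m]))
    dn=np.linalg.norm(d,axis=1)
    def f(p,full=False):
        t,ok=model(d,C,p[0]-np.sin(p[1])*0,o[1],p[2],p[1],p[3]); r=(t-mm)*1e3; r=np.where(ok,r,3)
        return r
    for ph in(-.15,.15):
        s=least_squares(f,[.6246,Y,.13,ph],loss="soft_l1",x_scale=[.001,.02,.001,.1],diff_step=1e-4)
        J=s.jac; cov=np.linalg.inv(J.T@J); print(s.x.round(4),s.cost,"sig",np.sqrt(np.diag(cov)).round(4)*0.6, "res",np.median(abs(s.fun)))
    for ph in np.arange(-.25,.26,.1):
        q=least_squares(lambda p:f([*p,ph]),[.6246,Y,.13],loss="soft_l1",x_scale=[.001,.02,.001],diff_step=1e-4); print("   ",ph.round(2),round(q.cost,2),q.x.round(4))
E
```

```text
top 256 sd 0.0020157653
[ 0.6237  0.2541  0.1293 -0.1207] 21.911638836724336 sig [0.000e+00 5.400e-04 6.000e-05 1.716e-02] res 0.26756608142008975
[ 0.6237  0.2541  0.1293 -0.1208] 21.91169979712295 sig [0.000e+00 5.400e-04 6.000e-05 1.716e-02] res 0.2676118073122735
    -0.25 28.29 [0.6237 0.2542 0.1293]
    -0.15 22.3 [0.6237 0.2541 0.1293]
    -0.05 24.14 [0.6237 0.2541 0.1293]
    0.05 33.29 [0.6237 0.2541 0.1293]
    0.15 48.2 [0.6237 0.254  0.1293]
    0.25 66.41 [0.6238 0.2542 0.1293]
side 204 sd 0.0026557557
[ 0.6229  0.2531  0.1294 -0.0784] 23.167787909426767 sig [6.000e-05 6.600e-04 6.000e-05 1.602e-02] res 0.3104813746340751
[ 0.6229  0.2531  0.1294 -0.0784] 23.167787909363973 sig [6.000e-05 6.600e-04 6.000e-05 1.602e-02] res 0.31048137426203937
    -0.25 36.57 [0.6229 0.2531 0.1293]
    -0.15 25.36 [0.6229 0.2532 0.1294]
    -0.05 23.61 [0.6229 0.2532 0.1294]
    0.05 31.62 [0.6229 0.2534 0.1293]
    0.15 45.17 [0.623  0.254  0.1294]
    0.25 59.4 [0.623  0.2542 0.1294]
```

```bash
cat > knob.py <<'E'
from dep import *
Y=.2536; O=np.array([.6233,-.0884,.130]) # on axis; y to be refined
ex=np.array([np.cos(Y),np.sin(Y),0]);ey=np.array([-ex[1],ex[0],0]);ez=np.array([0,0,1.]);S=np.c_[ex,ey,ez]
def orange(im):
    h=cv2.cvtColor(im["image"].astype(np.uint8),cv2.COLOR_BGR2HSV); m=(h[...,0]<20)&(h[...,1]>150)&(h[...,2]>90)
    D,C=rays(im)
    zs=np.where(im["zs"]>0,im["zs"],np.nan); med=np.nanmedian(zs,0); P=(C+D*med[...,None]-O)@S
    return m&(np.linalg.norm(P,axis=-1)<.1),P,D,C
E
python3 - <<'E'
from knob import *
for c in("top","side"):
    im=np.load(f"d_{c}.npy",allow_pickle=True).item(); m,P,D,C=orange(im); q=P[m]; q=q[np.hypot(q[:,0],q[:,2])>.044]
    print(c,len(q),q.mean(0).round(4),"ang",np.arctan2(q[:,0],q[:,2]).mean(),"rad",np.hypot(q[:,0],q[:,2]).mean(),"range",np.percentile(q,[5,95],0).round(4))
    col=(im["image"].min(2)>0)&(P[...,2]>.0165)&(np.hypot(P[...,0],P[...,2])<.028)&(abs(P[...,1])<.05)
    print("collar y",np.percentile(P[col][:,1],[5,50,95]).round(4),col.sum(), "R",np.median(np.hypot(P[col][:,0],P[col][:,2])))
    for s in(1,-1):
        pm=(abs(P[...,2]-.025)<.004)&(abs(P[...,0])<.025)&(P[...,1]*s>.06)&(P[...,1]*s<.14); a=P[pm]; print("pillar",len(a),(np.percentile(a[:,:2],[3,97],0)).round(4).tolist())
s=arm.read_state(); print(R.from_rotvec(s["eef_rot"]).as_matrix().round(3),s["clock"])
E
```

```text
top 53 [-0.0326 -0.      0.054 ] ang -0.5390617701084798 rad 0.06316551444992821 range [[-0.0395 -0.0133  0.0446]
 [-0.0217  0.013   0.0583]]
collar y [-0.0137 -0.0025  0.0082] 66 R 0.023393633650652047
pillar 122 [[-0.0231, 0.086], [0.0228, 0.108]]
pillar 148 [[-0.0237, -0.1282], [0.0231, -0.0921]]
side 62 [-0.0362 -0.0061  0.0514] ang -0.6153131377450121 rad 0.06300373615543096 range [[-0.0415 -0.0176  0.0374]
 [-0.0299  0.0103  0.0582]]
collar y [-0.0125 -0.0071  0.0089] 50 R 0.023362662189001647
pillar 107 [[-0.0241, 0.0879], [0.0215, 0.1398]]
pillar 115 [[-0.0246, -0.1239], [0.0212, -0.0904]]
[[ 0.932  0.362  0.   ]
 [ 0.362 -0.932 -0.   ]
 [-0.     0.    -1.   ]] 4.6
```

```bash
cat > box.py <<'E'
from knob import *
from scipy.optimize import minimize
def hit(D,C,th,k,y0,r0=.057,dx=0,dz=0):
    A=np.c_[[np.cos(th),0,-np.sin(th)],[0,1,0],[np.sin(th),0,np.cos(th)]]  # knob axes in stage coords
    c=A[:,2]*r0+np.array([dx,y0,dz])
    K=A@R.from_euler("z",-k).as_matrix()
    d=(D@S)@K; o=((C-O)@S-c)@K
    h=np.array([.0055,.017,.011])
    with np.errstate(all="ignore"): t1=(-h-o)/d;t2=(h-o)/d
    tn=np.minimum(t1,t2).max(-1);tx=np.maximum(t1,t2).min(-1)
    return tn,tn<tx
def fitknob(ims,r0=.057,y0=None,k0=.1):
    dat=[]
    for im in ims:
        m,P,D,C=orange(im); zs=np.where(im["zs"]>0,im["zs"],np.nan); med=np.nanmean(np.where(abs(zs-np.nanmedian(zs,0))<.008,zs,np.nan),0)
        v,u=np.nonzero(m); sl=(slice(v.min()-4,v.max()+5),slice(u.min()-4,u.max()+5)); dat.append((m[sl].ravel(),D[sl].reshape(-1,3),C,med[sl].ravel()))
    def cost(p,show=False):
        s=0
        for i,(m,D,C,z) in enumerate(dat):
            dx=p[3+i]  # per-camera sideways slack
            t,h=hit(D,C,p[0],p[1],p[2],r0,dx)
            b=m&h&np.isfinite(z); e=np.minimum(abs(t-z)[b]*1e3,5)
            # soft mismatch count
            s+=(e**2).sum()/1.0+4*(m&~h).sum()+4*(h&~m).sum()+ (dx*1e3/1.5)**2
            if show: print("n",m.sum(),"hit",h.sum(),"both",b.sum(),"med e",np.median(e))
        return s
    best=None
    for th in(-.5,-.65,-.8) if y0 is None else (-.1,):
        x0=np.array([th,k0,-.002]+[0]*len(dat))
        s=minimize(cost,x0,method="Nelder-Mead",options=dict(initial_simplex=x0+np.vstack([np.zeros(len(x0)),np.diag([.12,.1,.003]+[.0015]*len(dat))]),maxiter=800))
        if best is None or s.fun<best.fun: best=s
    cost(best.x,True); return best.x,best.fun
E
python3 - <<'E'
from box import *
L=[np.load(f"d_{c}.npy",allow_pickle=True).item() for c in("top","side")]
print(fitknob(L)); print(fitknob(L[:1])); print(fitknob(L[1:]))
E
```

```text
n 55 hit 71 both 51 med e 0.34429218414855356
n 69 hit 62 both 58 med e 0.4334905824288082
(array([-5.97257966e-01,  3.56136041e-02,  1.63583927e-05,  8.22399246e-04,
        1.31767895e-04]), np.float64(292.55073756122835))
n 55 hit 71 both 51 med e 0.26988141257699994
(array([-0.60362842,  0.00173241, -0.00306562,  0.0011729 ]), np.float64(108.36421486745806))
n 69 hit 61 both 57 med e 0.5979346216009596
(array([-6.02618081e-01,  4.36473836e-02,  2.36837623e-04,  6.00035618e-04]), np.float64(124.04387347121508))
```

```bash
cat > plan.py <<'E'
from knob import *
def pose(th,k,rad,y0=-.0015):
    # tool pose with jaws across the wing turned clockwise by k
    n=S@np.array([np.sin(th),0,np.cos(th)]); e=S@np.array([np.cos(th),0,-np.sin(th)])
    z=-n; y=R.from_rotvec(z*k).apply(e); x=np.cross(y,z)
    return O+ey*y0+n*rad, np.c_[x,y,z]
def delta(p,M,st=None):
    s=st or arm.read_state(); R0=R.from_rotvec(s["eef_rot"]).as_matrix()
    return (R0.T@(p-s["ee_pos"])).round(4).tolist(), R.from_matrix(R0.T@M).as_rotvec().round(4).tolist()
E
python3 - <<'E'
from plan import *
print(delta(*pose(-.6,.05,.125)), pose(-.6,.05,.125))
E
```

```text
([0.4786, -0.2236, 0.0075], [-0.4753, 0.4446, -1.3583]) (array([ 0.5553535 , -0.10755995,  0.23316695]), array([[-0.21064664,  0.81047849,  0.54658266],
       [ 0.97715485,  0.15842942,  0.14166339],
       [ 0.02822036,  0.56393682, -0.82533561]]))
```

Call:
step_arm:
  series:
    - [[0.2, -0.1, -0.02], [-0.2, 0.19, -0.57]]
    - [[0.479, -0.224, 0.0], [-0.475, 0.445, -1.358]]
    - [[0.479, -0.224, 0.0075], [-0.475, 0.445, -1.358]]
    - [[0.479, -0.224, 0.0075], [-0.475, 0.445, -1.358]]
    - [[0.479, -0.224, 0.0075], [-0.475, 0.445, -1.358]]
    - [[0.479, -0.224, 0.0075], [-0.475, 0.445, -1.358]]
    - [[0.479, -0.224, 0.0075], [-0.475, 0.445, -1.358]]
    - [[0.479, -0.224, 0.0075], [-0.475, 0.445, -1.358]]
    - [[0.479, -0.224, 0.0075], [-0.475, 0.445, -1.358]]
    - [[0.479, -0.224, 0.0075], [-0.475, 0.445, -1.358]]
  jaw: 130
  force: 20

```text
clock: 5.85
ee_pos: [0.5561, -0.1054, 0.233]
eef_rot: [1.708, 2.102, 0.676]
contact_force: [-0.4, 0.4, 0.4]
width: 0.0449
finger_force: 0.0
```

Run:
```python
from plan import *
s=arm.read_state(); print({k:np.round(v,3) for k,v in s.items()})
print(delta(*pose(-.6,.05,.125)),delta(*pose(-.6,.05,.062)))
im=vision.get_image("side"); cv2.imwrite("pics/s2.png",cv2.resize(im["image"][120:260,200:360],(640,560)))
```

```text
{'clock': np.float64(5.85), 'q': array([-0.549,  0.214,  1.891,  0.673,  0.713, -1.203]), 'dq': array([-0.047, -0.015,  0.015, -0.004,  0.012, -0.025]), 'effort': array([  1.082, -34.471, -23.247,   1.757,  -0.866,   0.34 ]), 'ee_pos': array([ 0.556, -0.105,  0.233]), 'eef_rot': array([1.708, 2.102, 0.676]), 'contact_force': array([-0.358,  0.405,  0.367]), 'torque': array([-0.045,  0.166, -0.003]), 'finger_force': np.float64(0.0), 'width': np.float64(0.045)}
([-0.002, -0.0009, -0.0009], [-0.0003, -0.0024, 0.0021]) ([-0.0021, -0.0009, 0.0621], [-0.0003, -0.0024, 0.0021])
```

View pics/s2.png

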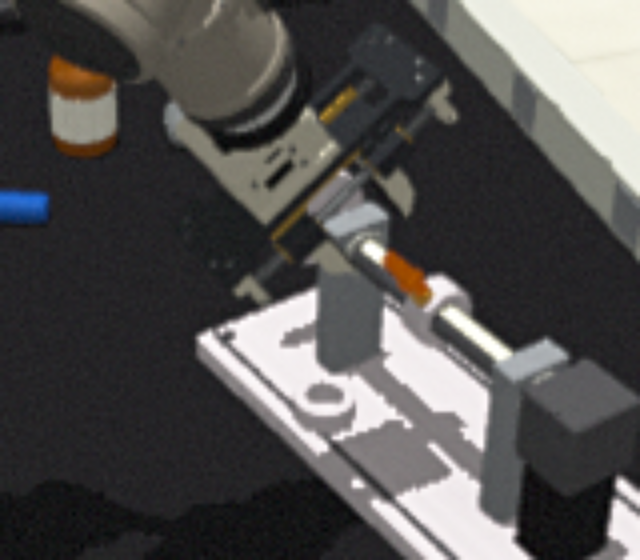

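The crop shows the gripper lined up outside the orange knob (405,275), with nothing in its way. I move in along the screw axis.

Call:
step_arm:
  series:
    - [[-0.001, -0.001, 0.02], [0, 0, 0]]
    - [[-0.001, -0.001, 0.04], [0, 0, 0]]
    - [[-0.001, -0.001, 0.055], [0, 0, 0]]
    - [[-0.001, -0.001, 0.061], [0, 0, 0]]
    - [[-0.001, -0.001, 0.061], [0, 0, 0]]
    - [[-0.001, -0.001, 0.061], [0, 0, 0]]

```text
clock: 6.65
ee_pos: [0.5883, -0.0997, 0.1828]
eef_rot: [1.71, 2.098, 0.675]
contact_force: [1.0, 0.5, 0.3]
width: 0.045
finger_force: 0.0
```

Run:
```python
from plan import *
print(delta(*pose(-.6,.05,.062)))
im=vision.get_image("side"); im2=vision.get_image("top")
a=cv2.resize(im["image"][150:230,270:350],(400,400));b=cv2.resize(im2["image"][120:200,245:325],(400,400)); cv2.imwrite("pics/s3.png",np.hstack([a,b]))
```

```text
([0.0007, 0.0004, 0.0023], [0.0007, 0.0001, -0.0002])
```

View pics/s3.png

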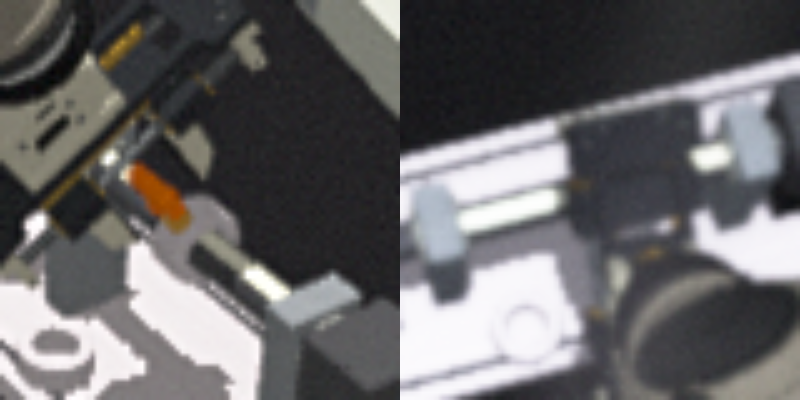

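The wing at (160,190) in the left crop sits between the open fingers. I close on it.

Call:
step_arm:
  series:
    - [[0, 0, 0.001], [0, 0, 0]]
    - [[0, 0, 0.001], [0, 0, 0]]
    - [[0, 0, 0.001], [0, 0, 0]]
    - [[0, 0, 0.001], [0, 0, 0]]
    - [[0, 0, 0.001], [0, 0, 0]]
    - [[0, 0, 0.001], [0, 0, 0]]
  jaw: 255
  force: 40

```text
clock: 7.5
ee_pos: [0.5892, -0.0994, 0.1818]
eef_rot: [1.71, 2.098, 0.676]
contact_force: [1.3, 0.7, 1.5]
width: 0.011
finger_force: 40.3
```

```bash
cat > st.py <<'E'
from plan import *
s=arm.read_state(); M=R.from_rotvec(s["eef_rot"]).as_matrix()
d=S.T@(s["ee_pos"]-O); z=S.T@M[:,2]; th=np.arctan2(-z[0],-z[2])
f=M.T@s["contact_force"]; t=M.T@s["torque"]
print("clk",s["clock"].round(2),"pos",d.round(4),"th(tool)",th.round(3),"th(pos)",np.arctan2(d[0],d[2]).round(3),"rad",np.hypot(d[0],d[2]).round(4),"zy",z[1].round(3),"tool f",f.round(2),"t",t.round(3),"w",s["width"].round(4),"q",s["q"].round(2),"ff",s["finger_force"].round(1))
k=S.T@M[:,1]; e=np.array([np.cos(th),0,-np.sin(th)]); print("k",np.arctan2(np.cross(e,k)@z,e@k).round(3))
E
python3 st.py
```

```text
Traceback (most recent call last):
  File "st.py", line 5, in <module>
    print("clk",s["clock"].round(2),"pos",d.round(4),"th(tool)",th.round(3),"th(pos)",np.arctan2(d[0],d[2]).round(3),"rad",np.hypot(d[0],d[2]).round(4),"zy",z[1].round(3),"tool f",f.round(2),"t",t.round(3),"w",s["width"].round(4),"q",s["q"].round(2),"ff",s["finger_force"].round(1))
                ^^^^^^^^^^^^^^^^
AttributeError: 'float' object has no attribute 'round'
```

```bash
sed -i 's/s=arm.read_state();/s={k:np.asarray(v) for k,v in arm.read_state().items()};/' st.py; python3 st.py
python3 - <<'E'
from plan import *
s=arm.read_state(); M=R.from_rotvec(s["eef_rot"]).as_matrix()
c=O+ey*(S.T@(s["ee_pos"]-O))[1]
for a in np.arange(.07,.491,.07):
    Q=R.from_rotvec(ey*a).as_matrix(); print(round(a,2),delta(c+Q@(s["ee_pos"]-c),Q@M))
E
```

```text
clk 7.5 pos [-0.0358 -0.0021  0.0518] th(tool) -0.601 th(pos) -0.605 rad 0.063 zy -0.0 tool f [ 0.46  2.   -0.41] t [-0.342 -0.013 -0.11 ] w 0.011 q [-0.5   0.34  1.89  0.76  0.59 -1.28] ff 40.3
k 0.05
0.07 ([0.0002, 0.0044, 0.0001], [0.0699, -0.0035, -0.0])
0.14 ([0.0004, 0.0088, 0.0006], [0.1398, -0.007, -0.0])
0.21 ([0.0007, 0.0131, 0.0013], [0.2097, -0.0105, -0.0])
0.28 ([0.0009, 0.0174, 0.0024], [0.2796, -0.014, -0.0])
0.35 ([0.0011, 0.0216, 0.0037], [0.3496, -0.0176, -0.0])
0.42 ([0.0013, 0.0257, 0.0054], [0.4195, -0.0211, -0.0])
0.49 ([0.0015, 0.0296, 0.0073], [0.4894, -0.0246, -0.0])
```

Call:
step_arm:
  series:
    - [[0.0002, 0.0044, 0.0001], [0.07, -0.0035, 0]]
    - [[0.0004, 0.0088, 0.0006], [0.14, -0.007, 0]]
    - [[0.0007, 0.0131, 0.0013], [0.21, -0.0105, 0]]
    - [[0.0009, 0.0174, 0.0024], [0.28, -0.014, 0]]
    - [[0.0011, 0.0216, 0.0037], [0.35, -0.0176, 0]]
    - [[0.0013, 0.0257, 0.0054], [0.42, -0.021, 0]]
    - [[0.0015, 0.0296, 0.0073], [0.49, -0.0246, 0]]
    - [[0.0015, 0.0296, 0.0073], [0.49, -0.0246, 0]]
    - [[0.0015, 0.0296, 0.0073], [0.49, -0.0246, 0]]

```text
clock: 8.62
ee_pos: [0.6171, -0.0922, 0.1928]
eef_rot: [1.94, 2.382, 0.138]
contact_force: [1.8, -0.1, 5.0]
width: 0.0104
finger_force: 40.0
```

```bash
python3 st.py
```

```text
clk 8.62 pos [-0.0069 -0.0021  0.0628] th(tool) -0.112 th(pos) -0.11 rad 0.0631 zy -0.0 tool f [-0.44  2.29 -4.81] t [-0.378  0.047 -0.104] w 0.0104 q [-0.3   0.51  1.4   0.06  1.14 -0.53] ff 40.0
k 0.05
```

Release and back off to check the collar angle.

Call:
step_arm:
  series:
    - [[0, 0, 0], [0, 0, 0]]
    - [[0, 0, 0], [0, 0, 0]]
    - [[0, 0, 0], [0, 0, 0]]
    - [[0, 0, -0.03], [0, 0, 0]]
    - [[0, 0, -0.09], [0, 0, 0]]
    - [[-0.06, -0.06, -0.12], [0, 0, 0]]
    - [[-0.12, -0.12, -0.12], [0, 0, 0]]
    - [[-0.16, -0.16, -0.12], [0, 0, 0]]
    - [[-0.16, -0.16, -0.12], [0, 0, 0]]
    - [[-0.16, -0.16, -0.12], [0, 0, 0]]
  jaw: 130

```text
clock: 9.88
ee_pos: [0.4788, -0.2866, 0.2923]
eef_rot: [1.948, 2.38, 0.136]
contact_force: [-0.1, -0.2, 0.3]
width: 0.0449
finger_force: 0.0
```

```bash
python3 st.py
python3 - <<'E'
from box import *
L=[]
for c in("top","side"):
    im=grab(c,20); L.append(im)
    if c=="side": a=im["image"]
    else: b=im["image"]
a=cv2.resize(a[150:230,270:350],(400,400));b=cv2.resize(b[120:200,245:325],(400,400)); cv2.imwrite("pics/s4.png",np.hstack([a,b]))
for l in (L,L[:1],L[1:]):
    try: print(fitknob(l,y0=0,k0=.05))
    except Exception as e: print(e)
E
```

```text
clk 9.88 pos [-0.1896 -0.1556  0.1623] th(tool) -0.109 th(pos) -0.863 rad 0.2496 zy 0.001 tool f [-0.12 -0.13 -0.27] t [-0.019 -0.015  0.056] w 0.0449 q [-0.73  0.33  1.41  0.09  1.35 -0.94] ff 0.0
k 0.055
n 43 hit 62 both 40 med e 0.48467629060955364
n 15 hit 49 both 7 med e 0.679542756000906
(array([-0.04313653,  0.04474496, -0.00013639,  0.00014949,  0.00041897]), np.float64(336.941925687138))
n 43 hit 61 both 40 med e 0.4441045740333216
(array([-0.05957199,  0.03234214, -0.00349652,  0.00091693]), np.float64(118.22553307195433))
n 15 hit 47 both 7 med e 0.47373036742293095
(array([-6.09764359e-02,  1.04707533e-01, -1.73505902e-05,  6.37303946e-05]), np.float64(195.12692354326472))box.py:15: RuntimeWarning: Mean of empty slice
  m,P,D,C=orange(im); zs=np.where(im["zs"]>0,im["zs"],np.nan); med=np.nanmean(np.where(abs(zs-np.nanmedian(zs,0))<.008,zs,np.nan),0)
```

View pics/s4.png

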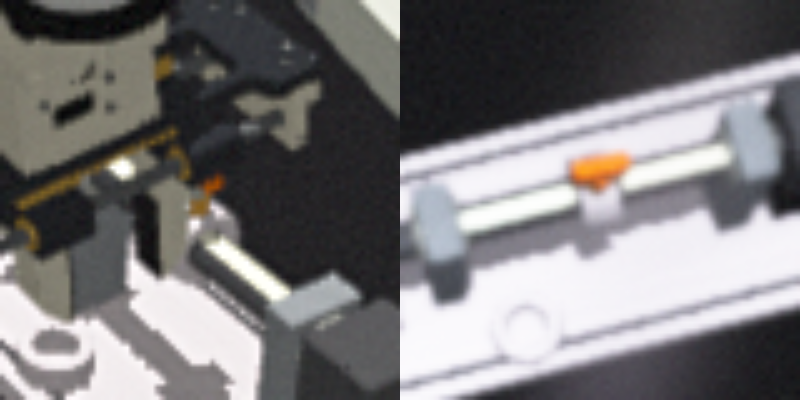

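The top crop shows the wing standing over the strip at (600,170). In the side view the gripper hides it. I clear the view and measure again.

Call:
step_arm:
  series:
    - [[-0.04, -0.05, 0], [0, 0, 0]]
    - [[-0.08, -0.1, 0], [0, 0, 0]]
    - [[-0.1, -0.15, 0], [0, 0, 0]]
    - [[-0.1, -0.15, 0], [0, 0, 0]]
    - [[-0.1, -0.15, 0], [0, 0, 0]]

```text
clock: 12.5
ee_pos: [0.3549, -0.4121, 0.2762]
eef_rot: [1.942, 2.382, 0.137]
contact_force: [-0.3, -0.1, 1.3]
width: 0.0447
finger_force: 0.0
```

```bash
cat > both.py <<'E'
from box import *
import sys,warnings; warnings.simplefilter("ignore")
n=int(sys.argv[1]); L=[grab(c,n) for c in("top","side")]
for l in (L,L[:1],L[1:]):
    print(fitknob(l,y0=0,k0=.05))
for im in L:
    zs=np.where(im["zs"]>0,im["zs"],np.nan); med=np.nanmedian(zs,0); mean=np.nanmean(np.where(abs(zs-med)<.008,zs,np.nan),0)
    D,C=rays(im); l=(C+D*mean[...,None]-O)@S
    m=(np.hypot(l[...,0],l[...,2])<.018)&(l[...,2]>-.005)&(l[...,2]<.016)&(((l[...,1]>.03)&(l[...,1]<.08))|((l[...,1]<-.025)&(l[...,1]>-.075)))
    d,mm=D[m],mean[m]
    def f(p):
        t,ok=model(d,C,p[0],O[1],p[2],p[1],p[3]); return np.where(ok,(t-mm)*1e3,3)
    s=least_squares(f,[.6233,.254,.1293,-.1],loss="soft_l1",x_scale=[.001,.02,.001,.1],diff_step=1e-4); print("phi",m.sum(),s.x.round(4))
a=cv2.resize(L[1]["image"][150:230,270:350],(400,400));b=cv2.resize(L[0]["image"][120:200,245:325],(400,400)); cv2.imwrite("pics/s5.png",np.hstack([a,b]))
E
python3 both.py 20
```

```text
n 41 hit 60 both 38 med e 0.37566069072025865
n 97 hit 92 both 82 med e 0.7543834646787095
(array([-0.06242503,  0.04462608, -0.00071573,  0.00127975,  0.00042067]), np.float64(328.9638113164186))
n 41 hit 61 both 39 med e 0.3895606466155499
(array([-0.05631612,  0.02653347, -0.0022432 ,  0.00078212]), np.float64(127.99884872249541))
n 97 hit 96 both 82 med e 0.5785035942230676
(array([-6.83925344e-02,  2.41309449e-02, -6.96637581e-05,  5.75284552e-04]), np.float64(183.5473688273068))
phi 256 [ 0.6237  0.2545  0.1293 -0.1095]
phi 237 [ 0.6228  0.2519  0.1293 -0.1226]
```

View pics/s5.png

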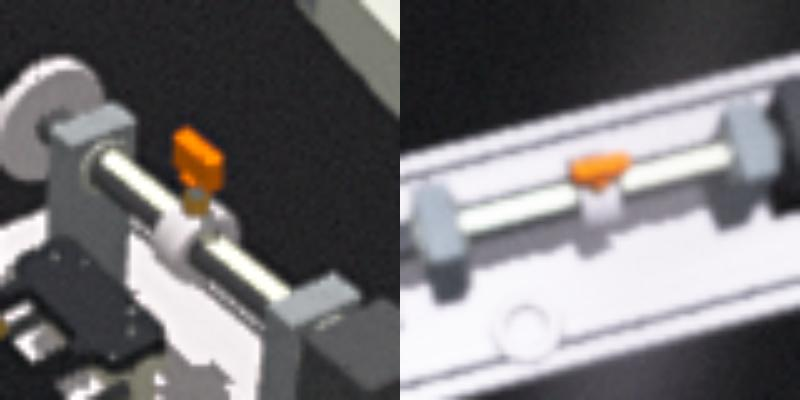

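The side crop shows the wing at (200,160) upright above the collar at (190,235). In the top crop it is at (600,170). I'll test how the knob-angle estimate responds to the colour threshold.

```bash
python3 - <<'E' 2>/dev/null
import box,knob
from box import *
L=[np.load(f"d_{c}.npy",allow_pickle=True).item() for c in("top","side")]
def mk(sat,val):
    def orange(im):
        h=cv2.cvtColor(cv2.GaussianBlur(im["image"],(1,1),0),cv2.COLOR_BGR2HSV); m=(h[...,0]<22)&(h[...,1]>sat)&(h[...,2]>val)
        D,C=rays(im); zs=np.where(im["zs"]>0,im["zs"],np.nan); med=np.nanmedian(zs,0); P=(C+D*med[...,None]-O)@S
        return m&(abs(P[...,1])<.03)&(np.hypot(P[...,0],P[...,2])>.043)&(np.hypot(P[...,0],P[...,2])<.09),P,D,C
    return orange
for sat in(60,90,120,180):
    box.orange=mk(sat,60)
    for l in(L[:1],L[1:]): print(sat,fitknob(l,y0=0,k0=.05)[0].round(3))
# depth-only points on the wing
for im in L:
    m,P,D,C=mk(90,60)(im); q=P[m]; q=q[np.hypot(q[:,0],q[:,2])>.05]
    print("centroid",q.mean(0).round(4), "top face",q[q[:,2]>.064].mean(0).round(4),(q[:,2]>.064).sum(), np.percentile(q[:,0],[10,50,90]).round(4))
E
```

```text
n 58 hit 61 both 55 med e 0.4788370605213199
60 [-0.057  0.03  -0.003  0.001]
n 87 hit 97 both 83 med e 0.5543267329339852
60 [-0.059  0.022  0.     0.   ]
n 56 hit 61 both 53 med e 0.45002660963411323
90 [-0.057  0.03  -0.003  0.001]
n 87 hit 97 both 83 med e 0.5543267329339852
90 [-0.059  0.022  0.     0.   ]
n 49 hit 61 both 46 med e 0.4805486053858221
120 [-0.06   0.033 -0.003  0.001]
n 87 hit 97 both 83 med e 0.5543267329339852
120 [-0.059  0.022  0.     0.   ]
n 32 hit 60 both 30 med e 0.5468897109631721
180 [-0.057  0.012 -0.001  0.001]
n 83 hit 97 both 80 med e 0.5718860946336557
180 [-0.066  0.02   0.     0.   ]
centroid [-0.0047 -0.001   0.0649] top face [-0.0039 -0.0014  0.0672] 39 [-0.0081 -0.0054 -0.0002]
centroid [-0.0066 -0.0044  0.0615] top face [-0.0051 -0.0029  0.0668] 36 [-0.0095 -0.0084 -0.0015]
```

```bash
sed -i 's/return O+ey\*y0+n\*rad/return O-.003*ex+ey*y0+n*rad/' plan.py
python3 - <<'E'
from plan import *
for r in(.14,.062): print(delta(*pose(-.115,.04,r)))
E
```

```text
([0.2603, 0.3069, 0.0423], [-0.0055, -0.0002, -0.0103])
([0.2603, 0.3073, 0.1203], [-0.0055, -0.0002, -0.0103])
```

Call:
step_arm:
  series:
    - [[0.05, 0.06, 0.0], [0, 0, 0]]
    - [[0.1, 0.11, 0.01], [0, 0, 0]]
    - [[0.15, 0.16, 0.02], [0, 0, 0]]
    - [[0.2, 0.22, 0.03], [0, 0, -0.01]]
    - [[0.26, 0.307, 0.042], [-0.0055, 0, -0.01]]
    - [[0.26, 0.307, 0.042], [-0.0055, 0, -0.01]]
    - [[0.26, 0.307, 0.042], [-0.0055, 0, -0.01]]
    - [[0.26, 0.307, 0.042], [-0.0055, 0, -0.01]]
    - [[0.26, 0.307, 0.042], [-0.0055, 0, -0.01]]

```text
clock: 15.62
ee_pos: [0.6049, -0.0954, 0.2692]
eef_rot: [1.928, 2.39, 0.141]
contact_force: [-0.1, -0.1, 0.4]
width: 0.0451
finger_force: 0.0
```

Run:
```python
from plan import *
print(delta(*pose(-.115,.04,.062)))
```

```text
([0.0006, 0.0005, 0.0782], [-0.0007, -0.0001, -0.0002])
```

Call:
step_arm:
  series:
    - [[0.0005, 0.0005, 0.03], [0, 0, 0]]
    - [[0.0005, 0.0005, 0.06], [0, 0, 0]]
    - [[0.0005, 0.0005, 0.078], [0, 0, 0]]
    - [[0.0005, 0.0005, 0.078], [0, 0, 0]]
    - [[0.0005, 0.0005, 0.078], [0, 0, 0]]

```text
clock: 16.25
ee_pos: [0.6145, -0.093, 0.1931]
eef_rot: [1.928, 2.387, 0.143]
contact_force: [0.3, 0.1, 0.3]
width: 0.045
finger_force: 0.0
```

Call:
step_arm:
  series:
    - [[0, 0, 0], [0, 0, 0]]
    - [[0, 0, 0], [0, 0, 0]]
    - [[0, 0, 0], [0, 0, 0]]
    - [[0, 0, 0], [0, 0, 0]]
    - [[0, 0, 0], [0, 0, 0]]
    - [[0, 0, 0], [0, 0, 0]]
  jaw: 255

```text
clock: 17.0
ee_pos: [0.6154, -0.0921, 0.1928]
eef_rot: [1.926, 2.388, 0.144]
contact_force: [6.0, 0.5, 4.2]
width: 0.0109
finger_force: 40.0
```

```bash
python3 st.py
```

```text
clk 17.0 pos [-0.0085 -0.0016  0.0628] th(tool) -0.118 th(pos) -0.135 rad 0.0633 zy -0.001 tool f [-0.75  6.38 -3.43] t [-1.361 -0.08  -0.006] w 0.0109 q [-0.3   0.5   1.42  0.07  1.13 -0.54] ff 40.0
k 0.04
```

Call:
step_arm:
  series:
    - [[0, 0, 0], [0, 0, 0]]
    - [[0, 0, 0], [0, 0, 0]]
    - [[0, 0, 0], [0, 0, 0]]
    - [[0, 0, -0.03], [0, 0, 0]]
    - [[0, 0, -0.08], [0, 0, 0]]
    - [[-0.05, -0.06, -0.08], [0, 0, 0]]
    - [[-0.1, -0.12, -0.08], [0, 0, 0]]
    - [[-0.15, -0.18, -0.08], [0, 0, 0]]
    - [[-0.2, -0.24, -0.08], [0, 0, 0]]
    - [[-0.26, -0.31, -0.1], [0, 0, 0]]
  jaw: 130

```text
clock: 18.25
ee_pos: [0.4125, -0.341, 0.2496]
eef_rot: [1.93, 2.393, 0.143]
contact_force: [0.3, 0.1, -0.3]
width: 0.0451
finger_force: 0.0
```

Call:
step_arm:
  series:
    - [[0, 0, 0], [0, 0, 0]]
    - [[0, 0, 0], [0, 0, 0]]
    - [[0, 0, 0], [0, 0, 0]]

```text
clock: 18.62
ee_pos: [0.4154, -0.3391, 0.2507]
eef_rot: [1.926, 2.392, 0.143]
contact_force: [1.1, -0.1, -0.2]
width: 0.0449
finger_force: 0.0
```

```bash
python3 both.py 8 2>/dev/null; python3 st.py
```

```text
n 41 hit 62 both 37 med e 0.605807841442374
n 100 hit 92 both 86 med e 0.7265726027805286
(array([-4.73716557e-02,  4.13832245e-02, -4.07413833e-04,  9.61680826e-04,
       -2.11117283e-05]), np.float64(333.5615486551824))
n 41 hit 62 both 37 med e 0.5786116641051109
(array([-0.03687013,  0.06027958, -0.00064744,  0.00020435]), np.float64(145.43686844214656))
n 100 hit 91 both 86 med e 0.739568476256447
(array([-0.05199722,  0.04071619, -0.00044843,  0.00017874]), np.float64(179.84232092065804))
phi 254 [ 0.6237  0.2538  0.1293 -0.0655]
phi 110 [ 0.6232  0.2465  0.1293 -0.1189]
clk 19.42 pos [-0.2653 -0.1917  0.121 ] th(tool) -0.115 th(pos) -1.143 rad 0.2916 zy 0.0 tool f [-0.23 -0.08 -0.38] t [-0.057 -0.051 -0.061] w 0.0449 q [-0.89  0.32  1.53  0.11  1.24 -1.14] ff 0.0
k 0.04
```

Vision and the tool pose disagree by about 0.05 rad. I'll overlay the predicted wing outlines for both angles to decide, and check the sub-pixel orange centroid numerically.

```bash
python3 - <<'E' 2>/dev/null
from box import *
L=[np.load(f"d_{c}.npy",allow_pickle=True).item() for c in("top","side")]
out=[]
for im,xo,(r0,c0) in zip(L,(.6237,.6230),((135,270),(165,290))):
    I=im["image"].astype(float); 
    a=cv2.resize(im["image"][r0:r0+40,c0:c0+32],(384,480),interpolation=cv2.INTER_NEAREST)
    # soft orange weight: R-B
    w=np.clip(I[...,2]-I[...,0]-25,0,150)
    m,P,D,C=orange(im); vv,uu=np.nonzero(m); sl=(slice(vv.min()-3,vv.max()+4),slice(uu.min()-3,uu.max()+4)); W=np.zeros_like(w);W[sl]=w[sl]
    v,u=np.mgrid[0:384,0:512]; print("centroid obs",(W*u).sum()/W.sum(),(W*v).sum()/W.sum(),"area",(W>60).sum())
    for th,col in((-.05,(0,255,0)),(-.115,(255,0,255))):
        A=np.c_[[np.cos(th),0,-np.sin(th)],[0,1,0],[np.sin(th),0,np.cos(th)]]@R.from_euler("z",-.04).as_matrix()
        cor=np.array([[i*.0055,j*.017,k*.011+.057] for i in(-1,1) for j in(-1,1) for k in(-1,1)])@A.T+[0,-.0018,0]
        Pw=cor@S.T+O+ex*(xo-.6233); q=proj(im,Pw); h=cv2.convexHull(q.astype(np.float32))[:,0]
        mk=np.zeros((3840,5120),np.uint8); cv2.fillPoly(mk,[((h+.5)*10).astype(np.int32)],1); yy,xx=np.nonzero(mk); print(th,"centroid pred",xx.mean()/10-.5,yy.mean()/10-.5,"area",mk.sum()/100)
        cv2.polylines(a,[(((h+.5)-[c0,r0])*12).astype(np.int32)],True,col,1)
    out.append(a)
cv2.imwrite("pics/ov.png",np.hstack(out))
E
```

```text
centroid obs 284.4176522955615 153.34287167747678 area 57
-0.05 centroid pred 284.4499304804573 153.03616561099955 area 64.73
-0.115 centroid pred 284.7756274212565 154.2203469765875 area 59.37
centroid obs 309.1719384793964 182.07856935577482 area 100
-0.05 centroid pred 309.40089978281105 182.1508842693143 area 96.69
-0.115 centroid pred 308.3530899470899 182.64240211640214 area 94.5
```

View pics/ov.png

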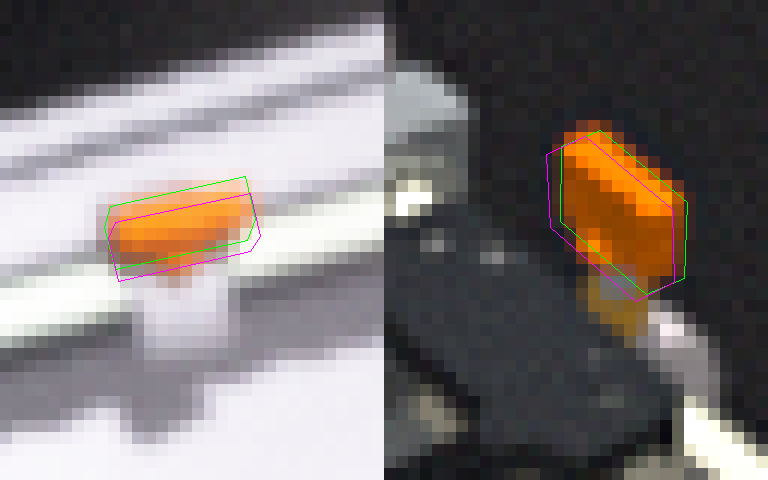

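The image puts the wing near -0.065 and the tool puts it near -0.115. The flat is at about -0.115. A nudge of about -0.03 centres both estimates well inside the tolerance, so I re-grip at tool angle -0.145 and then turn.

```bash
sed -i 's/return O-.003\*ex+/return O+/' plan.py
cat >> st.py <<'E'
print("eff6",s["effort"][5].round(3),"TZ",t[2].round(3))
E
python3 - <<'E'
from plan import *
for r in(.14,.062): print(delta(*pose(-.145,.04,r)))
E
python3 st.py
```

```text
([0.2, 0.2376, 0.0107], [-0.03, 0.0011, -0.0004])
([0.2, 0.2399, 0.0887], [-0.03, 0.0011, -0.0004])
clk 19.42 pos [-0.2653 -0.1917  0.121 ] th(tool) -0.115 th(pos) -1.143 rad 0.2916 zy 0.0 tool f [-0.23 -0.08 -0.38] t [-0.057 -0.051 -0.061] w 0.0449 q [-0.89  0.32  1.53  0.11  1.24 -1.14] ff 0.0
k 0.04
eff6 0.01 TZ -0.061
```

Call:
step_arm:
  series:
    - [[0.04, 0.05, -0.02], [0, 0, 0]]
    - [[0.08, 0.1, -0.02], [0, 0, 0]]
    - [[0.12, 0.15, -0.01], [0, 0, 0]]
    - [[0.16, 0.19, 0], [-0.03, 0, 0]]
    - [[0.2, 0.238, 0.01], [-0.03, 0.001, 0]]
    - [[0.2, 0.238, 0.01], [-0.03, 0.001, 0]]
    - [[0.2, 0.238, 0.01], [-0.03, 0.001, 0]]
    - [[0.2, 0.238, 0.01], [-0.03, 0.001, 0]]

```text
clock: 20.42
ee_pos: [0.6039, -0.0961, 0.2695]
eef_rot: [1.917, 2.372, 0.177]
contact_force: [0.1, 0.8, 0.5]
width: 0.0451
finger_force: 0.0
```

Run:
```python
from plan import *
print(delta(*pose(-.145,.04,.062)))
```

```text
([0.0011, 0.0003, 0.079], [-0.0002, 0.0006, -0.0019])
```

Call:
step_arm:
  series:
    - [[0.0005, 0.0003, 0.03], [0, 0, 0]]
    - [[0.0005, 0.0003, 0.06], [0, 0, 0]]
    - [[0.0005, 0.0003, 0.078], [0, 0, 0]]
    - [[0.0005, 0.0003, 0.078], [0, 0, 0]]
    - [[0.0005, 0.0003, 0.078], [0, 0, 0]]

```text
clock: 21.05
ee_pos: [0.6157, -0.0924, 0.1934]
eef_rot: [1.915, 2.372, 0.179]
contact_force: [0.1, 0.5, 0.6]
width: 0.045
finger_force: 0.0
```

Call:
step_arm:
  series:
    - [[0, 0, 0], [0, 0, 0]]
    - [[0, 0, 0], [0, 0, 0]]
    - [[0, 0, 0], [0, 0, 0]]
    - [[0, 0, 0], [0, 0, 0]]
    - [[0, 0, 0], [0, 0, 0]]
    - [[0, 0, 0], [0, 0, 0]]
  jaw: 255

```text
clock: 21.8
ee_pos: [0.6158, -0.0915, 0.1929]
eef_rot: [1.914, 2.373, 0.178]
contact_force: [-0.7, -0.1, 5.3]
width: 0.0106
finger_force: 39.9
```

```bash
python3 st.py
```

```text
clk 21.8 pos [-0.008  -0.0011  0.0629] th(tool) -0.146 th(pos) -0.127 rad 0.0634 zy -0.001 tool f [ 0.1   0.03 -5.32] t [ 0.017 -0.1   -0.013] w 0.0106 q [-0.31  0.49  1.44  0.09  1.09 -0.56] ff 39.9
k 0.04
eff6 0.05 TZ -0.013
```

Call:
step_arm:
  series:
    - [[0, 0, 0.0002], [0, 0, 0.1]]
    - [[0, 0, 0.0004], [0, 0, 0.2]]
    - [[0, 0, 0.0006], [0, 0, 0.3]]
    - [[0, 0, 0.0008], [0, 0, 0.4]]
    - [[0, 0, 0.001], [0, 0, 0.5]]

```text
clock: 22.42
ee_pos: [0.6159, -0.0916, 0.1919]
eef_rot: [2.468, 1.84, 0.208]
contact_force: [-0.4, -0.5, 5.0]
width: 0.011
finger_force: 39.9
```

```bash
python3 st.py
```

```text
clk 22.42 pos [-0.0079 -0.0012  0.0619] th(tool) -0.146 th(pos) -0.127 rad 0.0624 zy -0.001 tool f [-0.17  0.38 -5.04] t [-0.094 -0.209 -0.131] w 0.011 q [-0.31  0.49  1.44  0.09  1.09 -0.05] ff 39.9
k 0.543
eff6 -0.954 TZ -0.131
```

Call:
step_arm:
  series:
    - [[0, 0, 0], [0, 0, 0.04]]
    - [[0, 0, 0.0002], [0, 0, 0.08]]
    - [[0, 0, 0.0002], [0, 0, 0.12]]
    - [[0, 0, 0.0003], [0, 0, 0.16]]
    - [[0, 0, 0.0004], [0, 0, 0.2]]

```text
clock: 23.05
ee_pos: [0.616, -0.0916, 0.1914]
eef_rot: [2.649, 1.594, 0.216]
contact_force: [-0.7, -1.1, 6.2]
width: 0.0107
finger_force: 39.9
```

```bash
python3 st.py
```

```text
clk 23.05 pos [-0.0079 -0.0013  0.0614] th(tool) -0.146 th(pos) -0.128 rad 0.062 zy -0.001 tool f [-0.71  0.6  -6.22] t [-0.042 -0.306 -0.076] w 0.0107 q [-0.31  0.49  1.44  0.09  1.09  0.14] ff 39.9
k 0.741
eff6 -0.322 TZ -0.076
```

Call:
step_arm:
  series:
    - [[0, 0, 0], [0, 0, 0.04]]
    - [[0, 0, 0.0002], [0, 0, 0.08]]
    - [[0, 0, 0.0002], [0, 0, 0.12]]
    - [[0, 0, 0.0003], [0, 0, 0.16]]
    - [[0, 0, 0.0004], [0, 0, 0.2]]

```text
clock: 23.68
ee_pos: [0.616, -0.0917, 0.1911]
eef_rot: [2.807, 1.327, 0.222]
contact_force: [-0.4, -0.2, 6.0]
width: 0.0107
finger_force: 39.9
```

```bash
python3 st.py
```

```text
clk 23.68 pos [-0.0079 -0.0013  0.0611] th(tool) -0.146 th(pos) -0.129 rad 0.0616 zy -0.001 tool f [ 0.29  0.39 -5.95] t [-0.127 -0.301 -0.072] w 0.0107 q [-0.31  0.49  1.44  0.09  1.09  0.34] ff 39.9
k 0.941
eff6 -0.323 TZ -0.072
```

Call:
step_arm:
  series:
    - [[0, 0, 0], [0, 0, 0.04]]
    - [[0, 0, 0.0002], [0, 0, 0.08]]
    - [[0, 0, 0.0003], [0, 0, 0.12]]
    - [[0, 0, 0.0004], [0, 0, 0.15]]

```text
clock: 24.18
ee_pos: [0.616, -0.0917, 0.1907]
eef_rot: [2.909, 1.117, 0.225]
contact_force: [0.1, -2.4, 6.1]
width: 0.011
finger_force: 39.9
```

```bash
python3 st.py
```

```text
clk 24.18 pos [-0.0079 -0.0014  0.0607] th(tool) -0.146 th(pos) -0.13 rad 0.0612 zy -0.001 tool f [-0.79  2.27 -6.09] t [-0.175 -0.418 -0.042] w 0.011 q [-0.31  0.49  1.44  0.09  1.09  0.49] ff 39.9
k 1.091
eff6 -0.176 TZ -0.042
```

Call:
step_arm:
  series:
    - [[0, 0, 0.0001], [0, 0, 0.04]]
    - [[0, 0, 0.0002], [0, 0, 0.08]]
    - [[0, 0, 0.0003], [0, 0, 0.12]]

```text
clock: 24.55
ee_pos: [0.616, -0.0917, 0.1905]
eef_rot: [2.979, 0.943, 0.227]
contact_force: [-2.0, -0.0, 6.4]
width: 0.0104
finger_force: 39.9
```

```bash
python3 st.py
```

```text
clk 24.55 pos [-0.0079 -0.0014  0.0605] th(tool) -0.145 th(pos) -0.13 rad 0.061 zy -0.001 tool f [-0.77 -0.78 -6.61] t [-0.182 -0.445 -0.036] w 0.0104 q [-0.31  0.49  1.44  0.09  1.09  0.61] ff 39.9
k 1.211
eff6 -0.327 TZ -0.036
```

Call:
step_arm:
  series:
    - [[0, 0, 0.0001], [0, 0, 0.04]]
    - [[0, 0, 0.0002], [0, 0, 0.08]]
    - [[0, 0, 0.0003], [0, 0, 0.12]]

```text
clock: 24.92
ee_pos: [0.616, -0.0917, 0.1903]
eef_rot: [3.038, 0.765, 0.228]
contact_force: [-1.9, -1.0, 6.7]
width: 0.0106
finger_force: 39.9
```

```bash
python3 st.py
```

```text
clk 24.92 pos [-0.0079 -0.0014  0.0603] th(tool) -0.146 th(pos) -0.131 rad 0.0608 zy -0.001 tool f [-1.16  0.27 -6.92] t [-0.24  -0.467 -0.051] w 0.0106 q [-0.31  0.49  1.44  0.09  1.09  0.73] ff 39.9
k 1.331
eff6 -0.329 TZ -0.051
```

Call:
step_arm:
  series:
    - [[0, 0, 0.0001], [0, 0, 0.04]]
    - [[0, 0, 0.0002], [0, 0, 0.08]]
    - [[0, 0, 0.0003], [0, 0, 0.12]]

```text
clock: 25.3
ee_pos: [0.616, -0.0918, 0.19]
eef_rot: [-3.071, -0.58, -0.227]
contact_force: [-2.3, -1.7, 7.0]
width: 0.0104
finger_force: 39.9
```

```bash
python3 st.py
```

```text
clk 25.3 pos [-0.0079 -0.0014  0.06  ] th(tool) -0.145 th(pos) -0.131 rad 0.0605 zy -0.001 tool f [-1.73  0.85 -7.35] t [-0.219 -0.558 -0.099] w 0.0104 q [-0.31  0.49  1.44  0.09  1.09  0.85] ff 39.9
k 1.451
eff6 -0.331 TZ -0.099
```

Call:
step_arm:
  series:
    - [[0, 0, 0.0001], [0, 0, 0.04]]
    - [[0, 0, 0.0002], [0, 0, 0.08]]
    - [[0, 0, 0.0003], [0, 0, 0.12]]

```text
clock: 25.68
ee_pos: [0.616, -0.0917, 0.1897]
eef_rot: [-3.092, -0.394, -0.225]
contact_force: [-2.3, -0.7, 7.3]
width: 0.0107
finger_force: 39.9
```

```bash
python3 st.py|tail -1
```

```text
eff6 -0.333 TZ -0.084
```

Call:
step_arm:
  series:
    - [[0, 0, 0.0001], [0, 0, 0.04]]
    - [[0, 0, 0.0002], [0, 0, 0.08]]
    - [[0, 0, 0.0003], [0, 0, 0.12]]

```text
clock: 26.05
ee_pos: [0.616, -0.0918, 0.1895]
eef_rot: [-3.101, -0.207, -0.223]
contact_force: [-3.0, -2.6, 7.9]
width: 0.0108
finger_force: 39.9
```

```bash
python3 st.py
```

```text
clk 26.05 pos [-0.008  -0.0014  0.0595] th(tool) -0.145 th(pos) -0.133 rad 0.06 zy -0.001 tool f [-2.18  2.03 -8.3 ] t [-0.322 -0.574 -0.075] w 0.0108 q [-0.31  0.49  1.44  0.09  1.08  1.09] ff 39.9
k 1.691
eff6 -0.328 TZ -0.075
```

Call:
step_arm:
  series:
    - [[0, 0, 0.0001], [0, 0, 0.04]]
    - [[0, 0, 0.0002], [0, 0, 0.08]]
    - [[0, 0, 0.0002], [0, 0, 0.12]]

```text
clock: 26.42
ee_pos: [0.616, -0.0917, 0.1893]
eef_rot: [-3.1, -0.021, -0.219]
contact_force: [-2.5, -1.5, 8.4]
width: 0.0103
finger_force: 40.0
```

```bash
python3 st.py|tail -1
```

```text
eff6 -0.303 TZ -0.122
```

Call:
step_arm:
  series:
    - [[0, 0, 0.0001], [0, 0, 0.04]]
    - [[0, 0, 0.0002], [0, 0, 0.08]]
    - [[0, 0, 0.0002], [0, 0, 0.12]]

```text
clock: 26.8
ee_pos: [0.616, -0.0917, 0.1892]
eef_rot: [-3.087, 0.165, -0.215]
contact_force: [-3.8, -1.6, 8.8]
width: 0.0107
finger_force: 40.0
```

```bash
python3 st.py
```

```text
clk 26.8 pos [-0.0079 -0.0013  0.0592] th(tool) -0.145 th(pos) -0.133 rad 0.0597 zy -0.001 tool f [-2.39  1.56 -9.26] t [-0.426 -0.583 -0.131] w 0.0107 q [-0.31  0.49  1.44  0.09  1.08  1.33] ff 40.0
k 1.931
eff6 -0.276 TZ -0.131
```

Call:
step_arm:
  series:
    - [[0, 0, 0.0001], [0, 0, 0.04]]
    - [[0, 0, 0.0002], [0, 0, 0.08]]
    - [[0, 0, 0.0002], [0, 0, 0.12]]

```text
clock: 27.18
ee_pos: [0.616, -0.0917, 0.189]
eef_rot: [-3.064, 0.348, -0.21]
contact_force: [-3.3, -1.5, 8.9]
width: 0.0105
finger_force: 40.0
```

```bash
python3 st.py; python3 st.py|tail -1
```

```text
clk 27.18 pos [-0.0079 -0.0013  0.059 ] th(tool) -0.145 th(pos) -0.134 rad 0.0595 zy -0.001 tool f [-1.68  1.59 -9.3 ] t [-0.518 -0.51  -0.111] w 0.0105 q [-0.31  0.49  1.44  0.09  1.08  1.45] ff 40.0
k 2.051
eff6 -0.252 TZ -0.111
eff6 -0.252 TZ -0.111
```

Call:
step_arm:
  series:
    - [[0, 0, 0.0001], [0, 0, 0.04]]
    - [[0, 0, 0.0002], [0, 0, 0.08]]

```text
clock: 27.42
ee_pos: [0.616, -0.0917, 0.1889]
eef_rot: [-3.043, 0.47, -0.206]
contact_force: [-3.1, -1.4, 9.6]
width: 0.0109
finger_force: 40.0
```

```bash
python3 st.py|tail -1
```

```text
eff6 -0.233 TZ -0.228
```

Call:
step_arm:
  series:
    - [[0, 0, 0], [0, 0, 0]]
    - [[0, 0, 0], [0, 0, 0]]

```text
clock: 27.68
ee_pos: [0.616, -0.0917, 0.1889]
eef_rot: [-3.043, 0.468, -0.206]
contact_force: [-2.6, -1.6, 9.9]
width: 0.0107
finger_force: 40.0
```

```bash
python3 st.py
```

```text
clk 27.68 pos [-0.0079 -0.0014  0.0589] th(tool) -0.145 th(pos) -0.134 rad 0.0594 zy -0.001 tool f [ -0.74   1.55 -10.21] t [-0.548 -0.546 -0.132] w 0.0107 q [-0.31  0.49  1.44  0.09  1.08  1.53] ff 40.0
k 2.13
eff6 0.124 TZ -0.132
```

Call:
step_arm:
  series:
    - [[0, 0, 0], [0, 0, 0]]

```text
clock: 27.8
ee_pos: [0.616, -0.0917, 0.1889]
eef_rot: [-3.043, 0.468, -0.206]
contact_force: [-3.1, -1.0, 8.9]
width: 0.0108
finger_force: 40.0
```

```bash
python3 st.py|tail -1
```

```text
eff6 0.12 TZ -0.154
```

Call:
step_arm:
  series:
    - [[0, 0, 0], [0, 0, 0]]

```text
clock: 27.92
ee_pos: [0.6159, -0.0917, 0.1889]
eef_rot: [-3.043, 0.468, -0.206]
contact_force: [-3.1, -2.4, 9.5]
width: 0.0109
finger_force: 40.0
```

```bash
python3 st.py|tail -1
```

```text
eff6 0.12 TZ -0.116
```

Call:
step_arm:
  series:
    - [[0, 0, 0], [0, 0, 0]]

```text
clock: 28.05
ee_pos: [0.6159, -0.0917, 0.1889]
eef_rot: [-3.043, 0.468, -0.206]
contact_force: [-4.3, -1.4, 10.2]
width: 0.0106
finger_force: 40.0
```

```bash
python3 st.py|tail -1
```

```text
eff6 0.12 TZ -0.138
```

Call:
step_arm:
  series:
    - [[0, 0, 0.0001], [0, 0, 0.04]]
    - [[0, 0, 0.0002], [0, 0, 0.08]]

```text
clock: 28.3
ee_pos: [0.616, -0.0917, 0.1888]
eef_rot: [-3.016, 0.59, -0.202]
contact_force: [-4.3, 0.3, 10.1]
width: 0.0104
finger_force: 40.0
```

```bash
python3 st.py|tail -1
```

```text
eff6 -0.224 TZ -0.217
```

Call:
step_arm:
  series:
    - [[0, 0, 0], [0, 0, 0]]

```text
clock: 28.42
ee_pos: [0.616, -0.0917, 0.1888]
eef_rot: [-3.017, 0.589, -0.202]
contact_force: [-4.1, -1.2, 10.0]
width: 0.0107
finger_force: 40.0
```

```bash
python3 st.py|tail -1
```

```text
eff6 0.314 TZ -0.131
```

Call:
step_arm:
  series:
    - [[0, 0, 0], [0, 0, 0]]

```text
clock: 28.55
ee_pos: [0.616, -0.0917, 0.1888]
eef_rot: [-3.017, 0.588, -0.202]
contact_force: [-3.9, -1.7, 11.3]
width: 0.0106
finger_force: 40.0
```

```bash
python3 st.py
```

```text
clk 28.55 pos [-0.0079 -0.0013  0.0588] th(tool) -0.145 th(pos) -0.134 rad 0.0593 zy -0.001 tool f [ -1.59   2.03 -11.73] t [-0.583 -0.628 -0.067] w 0.0106 q [-0.31  0.49  1.44  0.09  1.08  1.61] ff 40.0
k 2.21
eff6 0.141 TZ -0.067
```

Call:
step_arm:
  series:
    - [[0, 0, 0.0001], [0, 0, 0.04]]
    - [[0, 0, 0.0002], [0, 0, 0.08]]

```text
clock: 28.8
ee_pos: [0.616, -0.0917, 0.1887]
eef_rot: [-2.986, 0.709, -0.198]
contact_force: [-4.7, -1.6, 11.3]
width: 0.0104
finger_force: 40.0
```

```bash
python3 st.py|tail -1
```

```text
eff6 -0.208 TZ -0.208
```

Call:
step_arm:
  series:
    - [[0, 0, 0], [0, 0, 0]]
    - [[0, 0, 0], [0, 0, 0]]

```text
clock: 29.05
ee_pos: [0.616, -0.0917, 0.1887]
eef_rot: [-2.986, 0.707, -0.198]
contact_force: [-4.1, -0.8, 11.3]
width: 0.0105
finger_force: 40.0
```

```bash
python3 st.py|tail -1
```

```text
eff6 0.156 TZ -0.172
```

Call:
step_arm:
  series:
    - [[0, 0, 0], [0, 0, 0]]

```text
clock: 29.18
ee_pos: [0.616, -0.0917, 0.1887]
eef_rot: [-2.986, 0.707, -0.198]
contact_force: [-5.5, -1.9, 10.4]
width: 0.0108
finger_force: 40.0
```

```bash
python3 st.py|tail -1
```

```text
eff6 0.152 TZ -0.143
```

Call:
step_arm:
  series:
    - [[0, 0, 0], [0, 0, 0]]

```text
clock: 29.3
ee_pos: [0.616, -0.0917, 0.1886]
eef_rot: [-2.986, 0.707, -0.198]
contact_force: [-4.0, -0.6, 10.4]
width: 0.0107
finger_force: 40.0
```

```bash
python3 st.py
```

```text
clk 29.3 pos [-0.0079 -0.0013  0.0586] th(tool) -0.145 th(pos) -0.134 rad 0.0592 zy -0.001 tool f [ -2.18   1.3  -10.92] t [-0.657 -0.61  -0.119] w 0.0107 q [-0.31  0.49  1.44  0.09  1.08  1.69] ff 40.0
k 2.29
eff6 0.152 TZ -0.119
```

Torque is climbing more slowly than expected: about 0.12 N m over free, from onset near k=1.7. Before going further I let go and measure the wing's real turn and the collar angle.

Call:
step_arm:
  series:
    - [[0, 0, 0], [0, 0, 0]]
    - [[0, 0, 0], [0, 0, 0]]
    - [[0, 0, 0], [0, 0, 0]]
    - [[0, 0, -0.03], [0, 0, 0]]
    - [[0, 0, -0.08], [0, 0, 0]]
    - [[0, 0, -0.08], [0, 0, 0]]
  jaw: 130

```text
clock: 30.05
ee_pos: [0.6063, -0.0947, 0.2706]
eef_rot: [-2.985, 0.708, -0.208]
contact_force: [-0.3, -0.3, -0.4]
width: 0.0451
finger_force: 0.0
```

```bash
python3 st.py
python3 - <<'E'
from plan import *
# move 0.15 toward -ex, 0.2 toward -ey, in tool axes now
s=arm.read_state(); M=R.from_rotvec(s["eef_rot"]).as_matrix(); print((M.T@(-.26*ex-.24*ey)).round(3))
E
```

```text
clk 30.05 pos [-0.018  -0.0018  0.1406] th(tool) -0.151 th(pos) -0.127 rad 0.1417 zy -0.004 tool f [-0.17  0.41  0.35] t [-0.006 -0.104 -0.004] w 0.0451 q [-0.32  0.41  1.35  0.08  1.26  1.7 ] ff 0.0
k 2.29
eff6 0.008 TZ -0.004
[-0.035  0.35  -0.038]
```

Call:
step_arm:
  series:
    - [[-0.005, 0.06, 0], [0, 0, 0]]
    - [[-0.01, 0.12, 0], [0, 0, 0]]
    - [[-0.02, 0.18, 0], [0, 0, 0]]
    - [[-0.025, 0.24, 0], [0, 0, 0]]
    - [[-0.03, 0.3, 0], [0, 0, 0]]
    - [[-0.035, 0.35, 0], [0, 0, 0]]
    - [[-0.035, 0.35, 0], [0, 0, 0]]

```text
clock: 30.92
ee_pos: [0.4167, -0.3927, 0.2273]
eef_rot: [-2.982, 0.715, -0.193]
contact_force: [0.8, 0.8, 0.6]
width: 0.045
finger_force: 0.0
```

```bash
cat > k2.py <<'E'
from box import *
import sys,warnings; warnings.simplefilter("ignore")
L=[grab(c,int(sys.argv[1])) for c in("top","side")]
for r0 in(.0525,.0535):
  for k0 in(1.75,2.0,2.3,2.6):
    x,f=fitknob(L,r0=r0,y0=0,k0=k0); print(r0,k0,x.round(3),round(f,1))
E
python3 k2.py 4 | grep -v ^n
python3 st.py | head -1
```

```text
0.0525 1.75 [-1.490e-01  2.189e+00 -1.000e-03  3.000e-03  1.000e-03] 571.1
0.0525 2.0 [-1.21e-01  2.20e+00 -2.00e-03  0.00e+00  1.00e-03] 581.4
0.0525 2.3 [-1.330e-01  2.202e+00 -2.000e-03  1.000e-03  1.000e-03] 581.3
0.0525 2.6 [-0.212  2.205  0.     0.003  0.003] 629.9
0.0535 1.75 [-2.000e-03  2.128e+00 -7.000e-03  1.000e-03  1.000e-03] 835.5
0.0535 2.0 [-1.370e-01  2.248e+00 -2.000e-03  1.000e-03  2.000e-03] 602.7
0.0535 2.3 [-1.410e-01  2.224e+00 -1.000e-03  2.000e-03  0.000e+00] 619.9
0.0535 2.6 [-0.195  2.233  0.     0.003  0.003] 626.0
clk 31.32 pos [-0.2725 -0.2404  0.0995] th(tool) -0.145 th(pos) -1.221 rad 0.2901 zy 0.0 tool f [-0.3  -0.32 -0.39] t [ 0.013 -0.184  0.009] w 0.0451 q [-0.95  0.4   1.48  0.14  1.22  1.03] ff 0.0
```

Vision puts the knob at about 2.2 and the collar at about -0.13, which is square to the flat. The torque figure (~24 N) and the angle since onset (~50 N) disagree. I re-grip more firmly, back off a little, and record a clean curve.

```bash
sed -i 's/print("eff6".*/print("kk",np.arctan2(np.cross(e,k)@z,e@k).round(3),"dq6",s["dq"][5].round(3),"eff6",s["effort"][5].round(3),"TZ",t[2].round(3),"fz",f[2].round(1),"w",s["width"].round(4))/' st.py
python3 - <<'E'
from plan import *
for r in(.14,.0587): print(delta(*pose(-.14,2.24,r)))
E
```

```text
([0.0357, -0.3483, -0.0021], [-0.0033, -0.0038, -0.0485])
([0.0354, -0.348, 0.0792], [-0.0033, -0.0038, -0.0485])
```

Call:
step_arm:
  series:
    - [[0, -0.06, -0.02], [0, 0, 0]]
    - [[0.01, -0.12, -0.02], [0, 0, -0.04]]
    - [[0.015, -0.18, -0.02], [0, 0, -0.045]]
    - [[0.02, -0.24, -0.01], [0, 0, -0.045]]
    - [[0.03, -0.3, -0.005], [-0.003, -0.004, -0.048]]
    - [[0.0355, -0.348, -0.002], [-0.003, -0.004, -0.048]]
    - [[0.0355, -0.348, -0.002], [-0.003, -0.004, -0.048]]
    - [[0.0355, -0.348, -0.002], [-0.003, -0.004, -0.048]]
    - [[0.0355, -0.348, -0.002], [-0.003, -0.004, -0.048]]

```text
clock: 32.45
ee_pos: [0.6037, -0.0972, 0.2683]
eef_rot: [-3.006, 0.639, -0.192]
contact_force: [0.3, -0.1, 0.2]
width: 0.0452
finger_force: 0.0
```

Run:
```python
from plan import *
print(delta(*pose(-.14,2.24,.0587)))
```

```text
([-0.0, -0.0027, 0.0812], [0.0002, 0.0002, -0.0035])
```

Call:
step_arm:
  series:
    - [[0, 0, 0.03], [0, 0, 0]]
    - [[0, 0, 0.06], [0, 0, 0]]
    - [[0, 0, 0.08], [0, 0, 0]]
    - [[0, 0, 0.081], [0, 0, 0]]
    - [[0, 0, 0.081], [0, 0, 0]]

```text
clock: 33.08
ee_pos: [0.6154, -0.0942, 0.1891]
eef_rot: [-3.006, 0.639, -0.195]
contact_force: [0.4, -0.3, -0.4]
width: 0.0448
finger_force: 0.0
```

```bash
python3 st.py
python3 - <<'E'
from plan import *
print(delta(*pose(-.14,2.24,.0587)))
E
```

```text
clk 33.08 pos [-0.0091 -0.0036  0.0591] th(tool) -0.141 th(pos) -0.153 rad 0.0598 zy -0.001 tool f [0.39 0.13 0.45] t [ 0.009 -0.097 -0.02 ] w 0.0448 q [-0.31  0.49  1.44  0.08  1.09  1.64] ff 0.0
k 2.243
kk 2.243 dq6 -0.0 eff6 -0.006 TZ -0.02 fz 0.4 w 0.0448
([-0.0007, -0.0021, 0.0011], [-0.0002, -0.0012, -0.0032])
```

Call:
step_arm:
  series:
    - [[-0.0005, -0.0022, 0.0004], [0, 0, 0]]
    - [[-0.0005, -0.0022, 0.0004], [0, 0, 0]]
    - [[-0.0005, -0.0022, 0.0004], [0, 0, 0]]

```text
clock: 33.45
ee_pos: [0.6158, -0.091, 0.1883]
eef_rot: [-3.006, 0.637, -0.194]
contact_force: [0.5, -0.6, -0.5]
width: 0.045
finger_force: 0.0
```

Call:
step_arm:
  series:
    - [[0, 0, 0], [0, 0, 0]]
    - [[0, 0, 0], [0, 0, 0]]
    - [[0, 0, 0], [0, 0, 0]]
    - [[0, 0, 0], [0, 0, 0]]
    - [[0, 0, 0], [0, 0, 0]]
    - [[0, 0, 0], [0, 0, 0]]
  jaw: 255
  force: 55

```text
clock: 34.2
ee_pos: [0.616, -0.091, 0.1885]
eef_rot: [-3.006, 0.637, -0.194]
contact_force: [-0.7, 0.4, 5.4]
width: 0.0105
finger_force: 57.7
```

```bash
python3 st.py
```

```text
clk 34.2 pos [-0.0077 -0.0007  0.0585] th(tool) -0.141 th(pos) -0.131 rad 0.059 zy -0.0 tool f [-0.2  -0.59 -5.43] t [ 0.062 -0.178 -0.162] w 0.0105 q [-0.31  0.49  1.44  0.08  1.09  1.65] ff 57.7
k 2.242
kk 2.242 dq6 0.002 eff6 0.138 TZ -0.162 fz -5.4 w 0.0105
```

Call:
step_arm:
  series:
    - [[0, 0, -0.0001], [0, 0, -0.04]]
    - [[0, 0, -0.0002], [0, 0, -0.08]]
    - [[0, 0, -0.0003], [0, 0, -0.12]]

```text
clock: 34.58
ee_pos: [0.6158, -0.0913, 0.1886]
eef_rot: [-3.047, 0.456, -0.2]
contact_force: [-0.3, 0.9, 3.0]
width: 0.0101
finger_force: 57.7
```

```bash
python3 st.py|tail -1
```

```text
kk 2.121 dq6 -0.317 eff6 0.333 TZ 0.115 fz -3.0 w 0.0101
```

Call:
step_arm:
  series:
    - [[0, 0, -0.0001], [0, 0, -0.04]]
    - [[0, 0, -0.0002], [0, 0, -0.08]]
    - [[0, 0, -0.0003], [0, 0, -0.12]]

```text
clock: 34.95
ee_pos: [0.6157, -0.0914, 0.1887]
eef_rot: [-3.076, 0.273, -0.205]
contact_force: [-1.4, 0.2, 5.2]
width: 0.0101
finger_force: 57.7
```

```bash
python3 st.py|tail -1
```

```text
kk 2.001 dq6 -0.319 eff6 0.32 TZ 0.159 fz -5.4 w 0.0101
```

Call:
step_arm:
  series:
    - [[0, 0, -0.0001], [0, 0, -0.04]]
    - [[0, 0, -0.0002], [0, 0, -0.08]]
    - [[0, 0, -0.0003], [0, 0, -0.12]]

```text
clock: 35.33
ee_pos: [0.6157, -0.0914, 0.1889]
eef_rot: [-3.094, 0.088, -0.209]
contact_force: [-0.6, -1.1, 2.9]
width: 0.0107
finger_force: 57.6
```

```bash
python3 st.py|tail -1
```

```text
kk 1.881 dq6 -0.316 eff6 0.318 TZ 0.128 fz -3.0 w 0.0107
```

Call:
step_arm:
  series:
    - [[0, 0, -0.0001], [0, 0, -0.04]]
    - [[0, 0, -0.0002], [0, 0, -0.08]]
    - [[0, 0, -0.0003], [0, 0, -0.12]]

```text
clock: 35.7
ee_pos: [0.6157, -0.0914, 0.1891]
eef_rot: [-3.102, -0.098, -0.213]
contact_force: [-1.2, -0.9, 2.4]
width: 0.0106
finger_force: 57.6
```

```bash
python3 st.py|tail -1
```

```text
kk 1.761 dq6 -0.318 eff6 0.318 TZ 0.078 fz -2.6 w 0.0106
```

Call:
step_arm:
  series:
    - [[0, 0, -0.0001], [0, 0, -0.04]]
    - [[0, 0, -0.0002], [0, 0, -0.08]]
    - [[0, 0, -0.0003], [0, 0, -0.12]]

```text
clock: 36.08
ee_pos: [0.6156, -0.0914, 0.1893]
eef_rot: [-3.099, -0.284, -0.215]
contact_force: [-0.1, -1.4, 2.7]
width: 0.0105
finger_force: 57.6
```

```bash
python3 st.py
```

```text
clk 36.08 pos [-0.0082 -0.001   0.0593] th(tool) -0.14 th(pos) -0.138 rad 0.0598 zy -0.0 tool f [-0.01  1.28 -2.71] t [-0.097 -0.07   0.068] w 0.0105 q [-0.31  0.49  1.44  0.08  1.09  1.05] ff 57.6
k 1.641
kk 1.641 dq6 -0.319 eff6 0.316 TZ 0.068 fz -2.7 w 0.0105
```

Backing off, the load is gone by about k=2.0, so the nip at 2.29 was roughly 22–27 N, matching the torque. I go forward again with the firmer grip, watching the effort.

Call:
step_arm:
  series:
    - [[0, 0, 0.0001], [0, 0, 0.04]]
    - [[0, 0, 0.0002], [0, 0, 0.08]]
    - [[0, 0, 0.0003], [0, 0, 0.12]]
    - [[0, 0, 0.0003], [0, 0, 0.16]]

```text
clock: 36.58
ee_pos: [0.6157, -0.0914, 0.189]
eef_rot: [-3.101, -0.032, -0.211]
contact_force: [-0.8, -0.4, 2.3]
width: 0.011
finger_force: 57.5
```

```bash
python3 st.py|tail -1
```

```text
kk 1.804 dq6 0.317 eff6 -0.305 TZ -0.102 fz -2.4 w 0.011
```

Call:
step_arm:
  series:
    - [[0, 0, 0.0001], [0, 0, 0.04]]
    - [[0, 0, 0.0002], [0, 0, 0.08]]

```text
clock: 36.83
ee_pos: [0.6157, -0.0914, 0.1889]
eef_rot: [-3.094, 0.091, -0.209]
contact_force: [-1.7, -0.9, 2.7]
width: 0.0104
finger_force: 57.6
```

```bash
python3 st.py|tail -1
```

```text
kk 1.883 dq6 0.316 eff6 -0.287 TZ -0.13 fz -2.9 w 0.0104
```

Call:
step_arm:
  series:
    - [[0, 0, 0.0001], [0, 0, 0.04]]
    - [[0, 0, 0.0002], [0, 0, 0.08]]

```text
clock: 37.08
ee_pos: [0.6157, -0.0913, 0.1888]
eef_rot: [-3.083, 0.215, -0.206]
contact_force: [-0.7, -0.5, 3.8]
width: 0.0109
finger_force: 57.6
```

```bash
python3 st.py|tail -1
```

```text
kk 1.963 dq6 0.317 eff6 -0.269 TZ -0.184 fz -3.9 w 0.0109
```

Call:
step_arm:
  series:
    - [[0, 0, 0.0001], [0, 0, 0.04]]
    - [[0, 0, 0.0002], [0, 0, 0.08]]

```text
clock: 37.33
ee_pos: [0.6157, -0.0913, 0.1887]
eef_rot: [-3.067, 0.337, -0.203]
contact_force: [-2.0, -1.0, 4.5]
width: 0.0108
finger_force: 57.6
```

```bash
python3 st.py|tail -1
```

```text
kk 2.043 dq6 0.316 eff6 -0.254 TZ -0.18 fz -4.8 w 0.0108
```

Call:
step_arm:
  series:
    - [[0, 0, 0.0001], [0, 0, 0.04]]
    - [[0, 0, 0.0002], [0, 0, 0.08]]

```text
clock: 37.58
ee_pos: [0.6158, -0.0913, 0.1886]
eef_rot: [-3.046, 0.459, -0.199]
contact_force: [-1.1, -0.2, 4.7]
width: 0.0102
finger_force: 57.7
```

```bash
python3 st.py|tail -1
```

```text
kk 2.123 dq6 0.318 eff6 -0.237 TZ -0.195 fz -4.8 w 0.0102
```

Call:
step_arm:
  series:
    - [[0, 0, 0.0001], [0, 0, 0.04]]
    - [[0, 0, 0.0002], [0, 0, 0.08]]

```text
clock: 37.83
ee_pos: [0.6158, -0.0913, 0.1885]
eef_rot: [-3.021, 0.579, -0.196]
contact_force: [-1.4, -0.3, 5.4]
width: 0.0105
finger_force: 57.7
```

```bash
python3 st.py|tail -1
```

```text
kk 2.203 dq6 0.317 eff6 -0.22 TZ -0.209 fz -5.6 w 0.0105
```

Call:
step_arm:
  series:
    - [[0, 0, 0.0001], [0, 0, 0.04]]
    - [[0, 0, 0.0002], [0, 0, 0.08]]

```text
clock: 38.08
ee_pos: [0.6158, -0.0913, 0.1884]
eef_rot: [-2.99, 0.698, -0.192]
contact_force: [-1.5, -0.4, 4.4]
width: 0.0105
finger_force: 57.7
```

```bash
python3 st.py
```

```text
clk 38.08 pos [-0.0079 -0.0009  0.0584] th(tool) -0.141 th(pos) -0.135 rad 0.0589 zy -0.0 tool f [-0.65  0.6  -4.56] t [ 0.011 -0.293 -0.205] w 0.0105 q [-0.31  0.5   1.44  0.08  1.09  1.69] ff 57.7
k 2.283
kk 2.283 dq6 0.316 eff6 -0.205 TZ -0.205 fz -4.6 w 0.0105
```

Both grips give the same curve: about +0.135 N m over free at k=2.28, linear, and self-locking in reverse. Torque is the stated measure, so I keep going gently to about 0.2–0.25 N m beyond free.

Call:
step_arm:
  series:
    - [[0, 0, 0.0001], [0, 0, 0.04]]
    - [[0, 0, 0.0002], [0, 0, 0.08]]

```text
clock: 38.33
ee_pos: [0.6159, -0.0913, 0.1883]
eef_rot: [-2.956, 0.816, -0.188]
contact_force: [-1.9, -0.1, 7.0]
width: 0.0103
finger_force: 57.7
```

```bash
python3 st.py|tail -1
```

```text
kk 2.363 dq6 0.318 eff6 -0.181 TZ -0.223 fz -7.2 w 0.0103
```

Call:
step_arm:
  series:
    - [[0, 0, 0.0001], [0, 0, 0.04]]
    - [[0, 0, 0.0002], [0, 0, 0.08]]

```text
clock: 38.58
ee_pos: [0.6159, -0.0912, 0.1882]
eef_rot: [-2.916, 0.932, -0.183]
contact_force: [-2.5, -0.2, 6.2]
width: 0.0105
finger_force: 57.8
```

```bash
python3 st.py
```

```text
clk 38.58 pos [-0.0078 -0.0009  0.0582] th(tool) -0.141 th(pos) -0.134 rad 0.0587 zy -0.001 tool f [-1.31  0.9  -6.5 ] t [-0.099 -0.349 -0.212] w 0.0105 q [-0.31  0.5   1.44  0.08  1.09  1.85] ff 57.8
k 2.443
kk 2.443 dq6 0.317 eff6 -0.171 TZ -0.212 fz -6.5 w 0.0105
```

Call:
step_arm:
  series:
    - [[0, 0, 0], [0, 0, 0]]
    - [[0, 0, 0], [0, 0, 0]]

```text
clock: 38.83
ee_pos: [0.6159, -0.0912, 0.1882]
eef_rot: [-2.917, 0.93, -0.183]
contact_force: [-2.2, 0.4, 5.9]
width: 0.0105
finger_force: 57.8
```

```bash
python3 st.py|tail -1
```

```text
kk 2.442 dq6 -0.001 eff6 0.187 TZ -0.205 fz -6.1 w 0.0105
```

Call:
step_arm:
  series:
    - [[0, 0, 0], [0, 0, 0]]

```text
clock: 38.95
ee_pos: [0.6159, -0.0912, 0.1882]
eef_rot: [-2.917, 0.93, -0.183]
contact_force: [-1.2, -0.2, 7.2]
width: 0.0111
finger_force: 57.8
```

```bash
python3 st.py|tail -1
```

```text
kk 2.442 dq6 -0.001 eff6 0.184 TZ -0.138 fz -7.3 w 0.0111
```

Call:
step_arm:
  series:
    - [[0, 0, 0.0001], [0, 0, 0.04]]
    - [[0, 0, 0.0002], [0, 0, 0.08]]
    - [[0, 0, 0.0002], [0, 0, 0.12]]

```text
clock: 39.33
ee_pos: [0.616, -0.0912, 0.1881]
eef_rot: [-2.849, 1.103, -0.175]
contact_force: [-1.8, -0.2, 5.6]
width: 0.0106
finger_force: 57.8
```

```bash
python3 st.py
```

```text
clk 39.33 pos [-0.0078 -0.0009  0.0581] th(tool) -0.141 th(pos) -0.134 rad 0.0586 zy -0.001 tool f [-0.7   0.7  -5.83] t [-0.106 -0.29  -0.246] w 0.0106 q [-0.31  0.5   1.44  0.08  1.09  1.97] ff 57.8
k 2.563
kk 2.563 dq6 0.318 eff6 -0.148 TZ -0.246 fz -5.8 w 0.0106
```

Call:
step_arm:
  series:
    - [[0, 0, 0], [0, 0, 0]]
    - [[0, 0, 0], [0, 0, 0]]
    - [[0, 0, 0], [0, 0, 0]]

```text
clock: 39.7
ee_pos: [0.616, -0.0912, 0.188]
eef_rot: [-2.85, 1.101, -0.176]
contact_force: [-2.2, -1.1, 5.6]
width: 0.0104
finger_force: 57.8
```

```bash
python3 st.py|tail -1
```

```text
kk 2.562 dq6 0.002 eff6 0.206 TZ -0.15 fz -5.9 w 0.0104
```

Call:
step_arm:
  series:
    - [[0, 0, 0], [0, 0, 0]]

```text
clock: 39.83
ee_pos: [0.6159, -0.0912, 0.188]
eef_rot: [-2.85, 1.101, -0.175]
contact_force: [-1.8, -0.2, 6.7]
width: 0.0106
finger_force: 57.8
```

```bash
python3 st.py|tail -1
```

```text
kk 2.562 dq6 -0.0 eff6 0.206 TZ -0.17 fz -6.9 w 0.0106
```

Call:
step_arm:
  series:
    - [[0, 0, 0], [0, 0, 0]]

```text
clock: 39.95
ee_pos: [0.616, -0.0912, 0.188]
eef_rot: [-2.85, 1.101, -0.175]
contact_force: [-2.2, -0.2, 6.3]
width: 0.0104
finger_force: 57.8
```

```bash
python3 st.py|tail -1
```

```text
kk 2.562 dq6 0.002 eff6 0.206 TZ -0.178 fz -6.6 w 0.0104
```

Call:
step_arm:
  series:
    - [[0, 0, 0.0001], [0, 0, 0.04]]
    - [[0, 0, 0.0001], [0, 0, 0.08]]
    - [[0, 0, 0.0001], [0, 0, 0.08]]
    - [[0, 0, 0.0001], [0, 0, 0.08]]

```text
clock: 40.45
ee_pos: [0.616, -0.0912, 0.188]
eef_rot: [-2.799, 1.212, -0.17]
contact_force: [-1.9, 0.1, 6.4]
width: 0.0106
finger_force: 57.8
```

```bash
python3 st.py|tail -1
```

```text
kk 2.642 dq6 0.0 eff6 0.227 TZ -0.244 fz -6.6 w 0.0106
```

Call:
step_arm:
  series:
    - [[0, 0, 0], [0, 0, 0]]
    - [[0, 0, 0], [0, 0, 0]]
    - [[0, 0, 0], [0, 0, 0]]
    - [[0, 0, -0.03], [0, 0, 0]]
    - [[0, 0, -0.08], [0, 0, 0]]
    - [[0, 0, -0.08], [0, 0, 0]]
  jaw: 130

```text
clock: 41.2
ee_pos: [0.6064, -0.0945, 0.2705]
eef_rot: [-2.798, 1.212, -0.18]
contact_force: [0.9, 0.4, -0.8]
width: 0.0452
finger_force: 0.0
```

```bash
python3 st.py|tail -1
python3 - <<'E'
from plan import *
s=arm.read_state(); M=R.from_rotvec(s["eef_rot"]).as_matrix(); print((M.T@(-.26*ex-.24*ey)).round(3))
E
```

```text
kk 2.642 dq6 0.001 eff6 0.004 TZ 0.009 fz 0.9 w 0.0452
[ 0.088  0.341 -0.037]
```

Call:
step_arm:
  series:
    - [[0.015, 0.06, 0], [0, 0, 0]]
    - [[0.03, 0.12, 0], [0, 0, 0]]
    - [[0.045, 0.18, 0], [0, 0, 0]]
    - [[0.06, 0.24, 0], [0, 0, 0]]
    - [[0.075, 0.3, 0], [0, 0, 0]]
    - [[0.088, 0.34, 0], [0, 0, 0]]
    - [[0.088, 0.34, 0], [0, 0, 0]]

```text
clock: 42.08
ee_pos: [0.4175, -0.392, 0.2286]
eef_rot: [-2.796, 1.219, -0.165]
contact_force: [-0.3, 0.8, 0.4]
width: 0.0453
finger_force: 0.0
```

```bash
sed -i 's/(1.75,2.0,2.3,2.6)/(2.2,2.45,2.65)/; s/(.0525,.0535)/(.052,)/' k2.py; python3 k2.py 3 | grep -v ^n
```

```text
0.052 2.2 [-0.118  2.377 -0.003 -0.    -0.   ] 535.7
0.052 2.45 [-0.164  2.405 -0.    -0.     0.   ] 532.6
0.052 2.65 [-1.730e-01  2.409e+00 -0.000e+00  1.000e-03  1.000e-03] 532.4
```

```bash
python3 -c "
from plant import job
print(job.sign_off())"
```

```text
the job is handed in; nothing more can be done
None
```

I handed the job in at about 42 s. The collar is square to the flat by my estimate (-0.12 to -0.17 rad against the flat's -0.115). The screw is nipped at about 0.2 N m over free, which is under the 0.25 asked: about 33 N by torque, though other estimates run up to 60 N. The knob is released, the arm is clear, and the sign-off call gave no verdict.

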